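# Gauge the rail's sockets, then top it with its finials

## Task

Check the dowel sockets of the clamped crest rail with the double-ended plug gauge, the left socket first (left as the robot sees it) and then the right: for each, push the green go end fully home, then press the red no-go end lightly and squarely against the mouth to confirm that it will not enter. When both are checked, lay the gauge back down on its blue mat, and then fit every finial on the bench fully down onto a square tenon of its own on top of the rail. Leave the glue jar, mallet and gouge where they are.

Things in the scene. Friction and masses are not known exactly. Their poses are not given: they have to be found in the camera images.
- rail: pale wooden rail fixed in a green vise. Origin on the bench under its middle; x into the sockets (away from the robot), y along it to its left end, z up. Beam: x -30 to 30 mm, z 40 to 100 mm, 400 mm long. A vise pad 60 mm wide (to x -42, z 85 mm) covers the middle of its front; vise base: x to -55, y +-50, below z 14 mm. Three tenons stand on top.
- left_bore (a point): centre of the mouth of the left round socket (rail y = +85 mm, z = 70 mm), in the rail's front face; 26 mm diameter, 50 mm deep, level, running along the rail's +x; axes as the rail's. A black line across the rail's top and down its far face lies right over its axis
- right_bore (a point): centre of the mouth of the right round socket (rail y = -85 mm, z = 70 mm), same size, direction and black line as the left
- left_tenon (a point): foot of the left square tenon (rail y = +135 mm) at the centre of its root on the rail's top face; tenon 24 x 24 mm, 28 mm tall, sides parallel to the rail's x and y; axes as the rail's
- middle_tenon (a point): foot of the middle square tenon (rail y = 0), same tenon
- right_tenon (a point): foot of the right square tenon (rail y = -135 mm), same tenon
- gauge: double-ended plug gauge, 167 mm long, 350 g. Origin: middle of its square aluminium handle (100 x 32 x 32 mm), on its axis; x along it to the go end. Go end: steel, 24 mm across, 42 mm long, by a green band. No-go end: steel, 28.5 mm across, 25 mm long, by a red band. Lies level on its handle, origin 16 mm above the surface under it.
- go_tip (a point): centre of the end face of the go end, 92 mm from the gauge's origin along its +x
- nogo_tip (a point): centre of the end face of the no-go end, 75 mm from the gauge's origin along its -x
- mat: blue mat fixed to the bench, 220 (x) x 130 (y) mm, 4 mm thick; origin under its centre. The gauge starts on it, roughly along its length.
- finial1: dark carved finial, 100 mm tall, upright, 160 g; may be absent. Origin: centre of underside, z up. Base 56 x 56 mm, 38 mm tall, with a 26 mm square socket 32 mm deep in its underside (chamfered); above it a square neck 36 x 36 mm, 38 to 72 mm up (grip here), then an acorn tip 34 mm across. All sides, socket too, are parallel to its x and y: any quarter turn fits.
- finial2: dark carved finial, 100 mm tall, upright, 160 g; may be absent. Origin: centre of underside, z up. Base 56 x 56 mm, 38 mm tall, with a 26 mm square socket 32 mm deep in its underside (chamfered); above it a square neck 36 x 36 mm, 38 to 72 mm up (grip here), then an acorn tip 34 mm across. All sides, socket too, are parallel to its x and y: any quarter turn fits.
- finial3: dark carved finial, 100 mm tall, upright, 160 g; may be absent. Origin: centre of underside, z up. Base 56 x 56 mm, 38 mm tall, with a 26 mm square socket 32 mm deep in its underside (chamfered); above it a square neck 36 x 36 mm, 38 to 72 mm up (grip here), then an acorn tip 34 mm across. All sides, socket too, are parallel to its x and y: any quarter turn fits.
- glue_jar: yellow glue jar, 64 mm across, 85 mm tall; origin at its underside; leave alone
- mallet: pale carver's mallet standing on its head, 84 mm across, 190 mm tall; origin at its underside; leave alone
- gouge: gouge with a dark handle lying on the bench beyond the rail, 220 mm long; leave alone
Things that resemble listed ones, but are neither listed nor needed, are in the scene too. What is shaped like the finial1 but turquoise is not meant.

How it is judged:
On the way, in this order (a step that is already met when the one before it is completed fails the run):
1. go end fully home in the left socket (x of go_tip in the frame of left_bore above 0.039 m and y of go_tip in the frame of left_bore between -0.004 and 0.004 m and z of go_tip in the frame of left_bore between -0.004 and 0.004 m and angle between the x axis of gauge and the x axis of rail, either way round below 0.1 rad), for 0.2 s.
2. no-go end pressed square against the mouth of the left socket and refused (x of nogo_tip in the frame of left_bore between -0.004 and 0.004 m and y of nogo_tip in the frame of left_bore between -0.006 and 0.006 m and z of nogo_tip in the frame of left_bore between -0.006 and 0.006 m and angle between the x axis of gauge and the x axis of rail, either way round below 0.1 rad and contact force between gauge and rail above 1 N), for 0.05 s.
3. go end fully home in the right socket (x of go_tip in the frame of right_bore above 0.039 m and y of go_tip in the frame of right_bore between -0.004 and 0.004 m and z of go_tip in the frame of right_bore between -0.004 and 0.004 m and angle between the x axis of gauge and the x axis of rail, either way round below 0.1 rad), for 0.2 s.
4. no-go end pressed square against the mouth of the right socket and refused (x of nogo_tip in the frame of right_bore between -0.004 and 0.004 m and y of nogo_tip in the frame of right_bore between -0.006 and 0.006 m and z of nogo_tip in the frame of right_bore between -0.006 and 0.006 m and angle between the x axis of gauge and the x axis of rail, either way round below 0.1 rad and contact force between gauge and rail above 1 N), for 0.05 s.
5. gauge laid back on the mat and let go (x of gauge in the frame of mat between -0.05 and 0.05 m and y of gauge in the frame of mat between -0.04 and 0.04 m and z of gauge in the frame of mat below 0.026 m and contact force between gauge and the fingers below 0.1 N and linear speed of gauge below 0.02 m/s), for 0.2 s.
6. every finial fully down on a tenon and let go ((distance between finial1 and left_tenon below 0.006 m or distance between finial1 and middle_tenon below 0.006 m or distance between finial1 and right_tenon below 0.006 m) and angle between each of finial1, finial2, finial3's own z axis and vertical below 0.06 rad and contact force between each of finial1, finial2, finial3 and the fingers below 0.1 N and linear speed of each of finial1, finial2, finial3 below 0.02 m/s and (distance between finial2 and left_tenon below 0.006 m or distance between finial2 and middle_tenon below 0.006 m or distance between finial2 and right_tenon below 0.006 m) and (distance between finial3 and left_tenon below 0.006 m or distance between finial3 and middle_tenon below 0.006 m or distance between finial3 and right_tenon below 0.006 m)), for 0.2 s.
At the end, for the whole second after the job is handed in: The gauge lies released and at rest on the mat (its origin within 50 mm along and 40 mm across of the mat's centre, lying flat); every finial that is present sits upright (within 0.06 rad), released and at rest, with its origin within 6 mm of the root of a tenon (all of step 5 and all of step 6); the robot touches nothing.
It fails at once if the glue jar is moved by more than 30 mm (distance of glue_jar from where it was at the start of the episode above 0.03 m).
It fails at once if the mallet is moved by more than 30 mm (distance of mallet from where it was at the start of the episode above 0.03 m).
It fails at once if the gouge is moved by more than 30 mm (distance of gouge from where it was at the start of the episode above 0.03 m).
Of finial1, finial2, finial3 only 1 to 3 are there at a start; the rules pass over those that are not, and their reading is None.
At some moment in a run one of gauge, finial1, finial2, finial3 may be knocked a few centimetres aside while the robot is not near it.
It also fails if it takes over 210 s, if anything falls off the work surface, if the arm or the gripper's body presses on something with over 40 N, if the wrist force passes 120 N, or if a joint passes its speed limit or range.

## Robot

A 6-joint arm with a two-finger parallel gripper is mounted at the origin on the work surface. World frame = base frame: x ahead of the robot, y to its left, z up, the work surface at z = 0. Lengths are in m, angles in rad, forces in N, time in s.
With the tool pointing down it reaches from about 0.25 to 0.775 m from the base axis. Payload 4 kg.
Tool frame: the origin (TCP) lies at the centre of the arm's flange, where the gripper is bolted on; the fingertips stand 199 mm ahead of it and the grasp point (between the pads) lies 180 mm ahead of it (robot.tcp_to_tips is the z of the fingertips in the tool frame, in m); z points along the fingers, y is the line along which they close (so a half turn about z gives the same grasp; the last joint's range is limited). The gripper opens to 94 mm and grips with 3 to 60 N. Pads are 16 mm wide; open, the fingers measure 119 mm over their backs; the gripper's body (75 mm by 177 mm) begins 78 mm behind the grasp point.
Start: joints at [1.079, 0.087, 1.371, -0, 1.684, -0.103], TCP at [0.208, 0.509, 0.405] pointing down, gripper open.
Joint ranges: [-3.1, 3.1], [-0.76, 2.03], [0.27, 2.55], [-1.08, 4.22], [0.17, 2.65], [-2.57, 2.57]. Speed limits (rad/s): [2.79, 2.79, 3.14, 3.14, 3.14, 3.14].

## Interface

Orientations are given as [roll, pitch, yaw] about the fixed x, y, z axes, in that order (R = Rz(yaw) Ry(pitch) Rx(roll)).
In Python, from bench import robot gives the robot as it stands.
- The arm moves only by the tool play_rows, never from a script. Its arguments are lists of equal length, an entry for each row: "translation": the shift along the tool's x, y, z scaled (see below), a list of three; "twist": the turn, a rotation vector about the tool's x, y, z scaled (see below), a list of three; "gripper": the opening, from -1 (shut) to 1 (fully open). A call has 1 to 8 rows; each row shifts and turns the commanded pose from where the row before left it, along the tool's axes as they then stand; what a row does not reach is not made up. The controller multiplies each number of a shift by 0.04 m and each number of a turn by 0.1 rad. A row lasts 1/10 s, in which the tool goes at most 50 mm and 8.59 degrees, less where a joint would pass 70% of its speed; a pose out of reach is approached as far as the arm can. A call with a number of a shift or a turn outside -1 to 1 is refused whole. A call with a gripper value outside its range is refused whole. The fingers move at their own pace and stop on an object; the grip force is fixed at half the most. Time passes only in rows, so rows that do not move let the fingers close. It gives the time, the measured TCP pose, the force, the opening and the grip force at its end, in the units of the state.
- robot.get_obs(): the state, without advancing time (a new reading comes with each control period).
- robot.snapshot(name): name is "scene" or "side" or "wrist"; returns the picture (400x640x3 uint8, red, green, blue); there is no depth.
- robot.camera_model(name): a dict with "camera_matrix" (3x3 intrinsics, pixels), "rvec" (rotation vector, rad) and "tvec" (3), from world to camera coordinates, as OpenCV has them. Camera axes: x right, y down, z forward; pixel columns grow to the right and rows downward; lengths in m; the calibration is good to about 2 mm. A picture is of the moment at which its call begins: read the wrist's pose just before it. camera_model takes no time and is no camera call; for the wrist camera it gives the pose at the moment of the call.
- robot.close_job(): hands the job in; it is judged then, once.
Trained networks look in the newest picture that a camera, given by its name, has taken for a name from the list of things; names that differ only in an ending like _2 or _b are one class to them, and where a whole thing is asked for, a point or a joint stands for the part that bears it (a point fixed in the world has none). Each returns a list of dicts, best first, with "score" (0 to 1); they miss things now and then, are a little off and sometimes report something else, mostly with a low value. They report only what shows in the picture. A call takes as long as a camera call. They do not tell look-alikes from the thing itself.
- robot.recognise(name, camera): "centre" ([x, y, z] in m, in world coordinates, good to about 4 mm: the middle of the surface that is visible of it).
- robot.spot_point(name, camera): "centre" ([x, y, z] in m, in world coordinates, good to about 4 mm: a listed point, or the origin of a listed thing).
The state is a dict: "time": time; "joint_positions": joint angles; "qvel": joint speeds; "joint_torque": joint torques, N m; "tool_pos": TCP position; "ee_rot": TCP orientation; "wrist_force": force on the tool from outside, world axes, zero at the start; "wrist_torque": the same for the moment, N m; "width": finger opening in m; "finger_force": force on a finger pad.
Only numpy, scipy, OpenCV 4.12 (cv2) and the standard library are available. Lean on these libraries where they do the work, as an engineer would, in place of code of your own. Each camera call takes 0.05 s, during which the arm holds its last target. There are 200 camera calls.

## Working session

There is one attempt and no reset: what is moved stays moved. The work goes in short steps, Python scripts to look and compute and a tool call to move; the robot and the scene stay as the last step left them, time stands still between calls to the robot, and variables do not carry over. Pictures are saved under pics/ and viewed, at most 14 in all, crops included, and the job is handed in when it is done.

Besides the shell and the picture viewer there is one more tool, called after "Emit:" as name(argument=value, ...) on one line, values as JSON. play_rows: Moves the arm, as the interface text tells. Its arguments: {"type":"object","properties":{"translation":{"type":"array","items":{"type":"array","items":{"type":"number","minimum":-1,"maximum":1}}},"twist":{"type":"array","items":{"type":"array","items":{"type":"number","minimum":-1,"maximum":1}}},"gripper":{"type":"array","items":{"type":"number"}}},"required":["translation","twist","gripper"]}

```bash
mkdir -p pics; ls; python3 - <<'E'
from bench import robot
import cv2
o=robot.get_obs(); print({k:(o[k]) for k in('time','tool_pos','ee_rot','width','wrist_force')})
for c in('scene','side'):
    im=robot.snapshot(c); cv2.imwrite(f'pics/{c}0.png',im[...,::-1])
    for n in ('gauge','finial1','mat','rail','glue_jar','mallet'):
        print(c,n,[(round(d['score'],2),[round(float(v),3) for v in d['centre']]) for d in robot.spot_point(n,c)][:5])
    for n in ('left_bore','right_bore','left_tenon','middle_tenon','right_tenon','go_tip','nogo_tip'):
        print(c,n,[(round(d['score'],2),[round(float(v),3) for v in d['centre']]) for d in robot.spot_point(n,c)][:3])
E
```

```text
pics
{'time': 0.0, 'tool_pos': array([0.20843033, 0.50885578, 0.40351257]), 'ee_rot': array([-3.13943929e+00, -2.64385385e-04,  2.75280458e+00]), 'width': 0.09400103896998006, 'wrist_force': array([-0.14426331, -0.37691513, -0.69183506])}
scene gauge [(0.84, [0.443, 0.313, 0.021]), (0.4, [0.54, -0.279, 0.004])]
scene finial1 [(0.89, [0.316, -0.185, -0.0]), (0.85, [0.541, -0.28, 0.003]), (0.83, [0.383, -0.282, -0.003]), (0.63, [0.452, -0.404, 0.004]), (0.31, [0.378, 0.35, 0.018])]
scene mat [(0.98, [0.447, 0.33, 0.001])]
scene rail [(0.8, [0.624, 0.002, -0.004]), (0.17, [0.626, 0.137, 0.097])]
scene glue_jar [(0.62, [0.679, 0.374, 0.003])]
scene mallet [(0.77, [0.668, -0.402, 0.001]), (0.29, [0.678, 0.371, -0.001])]
scene left_bore [(0.7, [0.596, 0.086, 0.071]), (0.34, [0.446, 0.328, -0.001])]
scene right_bore [(0.79, [0.593, -0.083, 0.07]), (0.2, [0.622, -0.134, 0.099])]
scene left_tenon [(0.66, [0.763, -0.172, 0.002]), (0.59, [0.627, 0.135, 0.095])]
scene middle_tenon [(0.94, [0.63, -0.001, 0.101]), (0.52, [0.448, 0.332, -0.0]), (0.16, [0.598, 0.089, 0.072])]
scene right_tenon [(0.6
[... 359 characters left out ...]
.001])]
side mat [(0.94, [0.444, 0.326, 0.005])]
side rail [(0.92, [0.624, 0.003, 0.001])]
side glue_jar [(0.85, [0.677, 0.373, -0.001]), (0.71, [0.594, -0.085, 0.072])]
side mallet [(0.78, [0.671, -0.402, 0.001])]
side left_bore [(0.65, [0.596, 0.079, 0.07]), (0.3, [0.623, -0.137, 0.101])]
side right_bore [(0.91, [0.596, -0.085, 0.07]), (0.28, [0.631, 0.139, 0.101])]
side left_tenon [(0.74, [0.629, 0.139, 0.101])]
side middle_tenon [(0.63, [0.624, -0.0, 0.101]), (0.27, [0.675, 0.373, 0.002])]
side right_tenon [(0.9, [0.621, -0.138, 0.099]), (0.64, [0.447, 0.317, 0.019])]
side go_tip [(0.75, [0.517, 0.266, 0.019]), (0.52, [0.762, -0.168, 0.003])]
side nogo_tip [(0.62, [0.382, 0.354, 0.022])]
```

View pics/scene0.png

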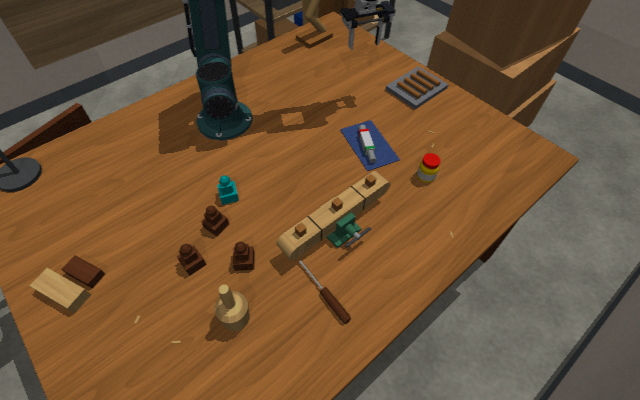

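View pics/side0.png

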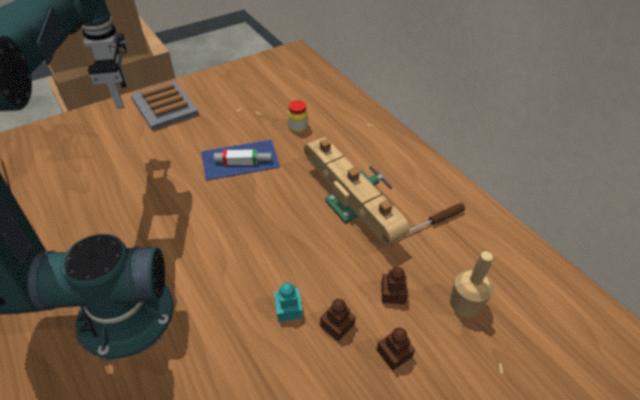

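Dark finials are at scene pixels (214,220), (191,258) and (243,256). The turquoise look-alike at (228,190), world (0.315,-0.187), is to be left alone. The gauge is on the blue mat at (366,142), with its green go end pointing +x and -y.

```bash
cat > h.py <<'E'
from bench import robot
import numpy as np, cv2, math
from scipy.spatial.transform import Rotation as R
def pose():
    o=robot.get_obs(); return np.array(o['tool_pos']),R.from_euler('xyz',o['ee_rot']),o
def go(p,yaw,first='t'):
    """numbers for moving from the measured pose to p, yaw (tool down): totals, units of rows"""
    q,r,o=pose(); t=R.from_euler('xyz',[math.pi,0,yaw])
    tw=(r.inv()*t).as_rotvec()/0.1
    d=np.array(p)-q
    print('t',round(o['time'],1),'pos',q.round(4),'rpy',np.array(o['ee_rot']).round(3),'F',np.array(o['wrist_force']).round(1),'w',round(o['width'],4))
    print('TOTAL trans before turn',(r.inv().apply(d)/0.04).round(2),' after turn',(t.inv().apply(d)/0.04).round(2),' twist',tw.round(2))
def cam(c='wrist'):
    m=robot.camera_model(c); Rm=R.from_rotvec(np.ravel(m['rvec'])).as_matrix(); return np.array(m['camera_matrix']),Rm,np.ravel(m['tvec'])
def ray(uv,z,c='wrist',C=None):
    K,Rm,t=C or cam(c); o=-Rm.T@t; d=Rm.T@np.linalg.solve(K,[uv[0],uv[1],1]); return o+d*(z-o[2])/d[2]
def proj(P,c='wrist',C=None):
    K,Rm,t=C or cam(c); p=K@(Rm@np.array(P)+t); return p[:2]/p[2]
def shot(name,c='wrist'):
    C=cam(c); im=robot.snapshot(c)[...,::-1].copy(); cv2.imwrite('pics/'+name+'.png',im); return im,C
def spots(c,*ns):
    for n in ns: print(n,[(round(d['score'],2),np.round(d['centre'],3).tolist()) for d in robot.spot_point(n,c)][:5])
E
python3 - <<'E'
from h import *
q,r,o=pose(); K,Rm,t=cam(); print(K, r.inv().apply(-Rm.T@t-q), r.inv().as_matrix()@Rm.T)
go([.442,.316,.40],2.60)
E
```

```text
[[328.27721872   0.         318.18880527]
 [  0.         328.27721872 197.61149192]
 [  0.           0.           1.        ]] [8.30263898e-02 3.91134727e-05 1.98776193e-02] [[ 9.65858169e-05 -9.59536435e-01 -2.81584484e-01]
 [ 9.99999873e-01  2.32142448e-04 -4.48047886e-04]
 [ 4.95285983e-04 -2.81584405e-01  9.59536335e-01]]
t 1.4 pos [0.2085 0.5089 0.4047] rpy [3.142 0.    2.753] F [-0.4  0.  -0.6] w 0.0939
TOTAL trans before turn [-7.23 -2.25  0.12]  after turn [-7.49 -1.12  0.12]  twist [0.   0.   1.53]
```

Emit:
play_rows(translation=[[-0.9,-0.28,0],[-0.9,-0.28,0],[-0.9,-0.28,0],[-0.9,-0.28,0],[-0.9,-0.28,0],[-0.9,-0.28,0],[-0.9,-0.28,0],[-0.9,-0.28,0]], twist=[[0,0,0],[0,0,0],[0,0,0],[0,0,0],[0,0,0],[0,0,0],[0,0,0],[0,0,0]], gripper=[1,1,1,1,1,1,1,1])

```text
time: 2.2
tool_pos: [0.442, 0.3157, 0.4049]
ee_rot: [3.141, 0.0, 2.753]
wrist_force: [0.3, 1.1, 0.3]
width: 0.0943
finger_force: 0.0
```

Emit:
play_rows(translation=[[0,0,0],[0,0,0],[0,0,0],[0,0,0]], twist=[[0,0,0.75],[0,0,0.75],[0,0,0],[0,0,0]], gripper=[1,1,1,1])

```text
time: 2.6
tool_pos: [0.441, 0.3169, 0.4047]
ee_rot: [3.142, -0.0, 2.604]
wrist_force: [0.2, -0.1, 0.1]
width: 0.094
finger_force: 0.0
```

```bash
python3 - <<'E'
from h import *
go([.442,.316,.40],2.60)
im,C=shot('w1'); spots('wrist','gauge','go_tip','nogo_tip','mat')
# light handle outline: white-ish pixels
hsv=cv2.cvtColor(im,cv2.COLOR_BGR2HSV)
m=((hsv[...,1]<40)&(hsv[...,2]>120)).astype('uint8')
n,l,s,c=cv2.connectedComponentsWithStats(m)
for i in range(1,n):
    if s[i,4]>300:
        rc=cv2.minAreaRect(np.argwhere(l==i)[:,::-1].astype(np.float32)); b=cv2.boxPoints(rc)
        P=[ray(x,.036,C=C)[:2].round(4).tolist() for x in b]; print(s[i],c[i].round(),P, np.mean(P,0))
E
```

```text
t 2.6 pos [0.441  0.3169 0.4047] rpy [ 3.142 -0.     2.604] F [ 0.2 -0.1  0.1] w 0.094
TOTAL trans before turn [-0.03 -0.01  0.12]  after turn [-0.03 -0.01  0.12]  twist [ 0.   -0.    0.04]
gauge [(0.69, [0.442, 0.319, 0.016])]
go_tip [(0.56, [0.524, 0.268, 0.02])]
nogo_tip [(0.73, [0.377, 0.355, 0.018])]
mat [(0.72, [0.444, 0.329, -0.001])]
[546   0  54  26 735] [567.   8.] [[0.4007, 0.5901], [0.4262, 0.6329], [0.4471, 0.6265], [0.4211, 0.5828]] [0.423775 0.608075]
[306 111  28  26 645] [319. 124.] [[0.3931, 0.3303], [0.3714, 0.3435], [0.3856, 0.3673], [0.4076, 0.3546]] [0.389425 0.348925]
[ 304  149   31   65 1926] [319. 181.] [[0.4036, 0.3214], [0.4199, 0.3487], [0.4821, 0.3128], [0.4649, 0.2839]] [0.442625 0.3167  ]
[309 225  20  32 589] [319. 240.] [[0.4801, 0.2813], [0.4911, 0.2998], [0.5245, 0.2803], [0.5132, 0.2612]] [0.502225 0.28065 ]
[ 151  347  363   10 1851] [341. 351.] [[0.5302, 0.0124], [0.5192, 0.0213], [0.7558, 0.4189], [0.769, 0.4138]] [0.64355 0.2166 ]
```

View pics/w1.png

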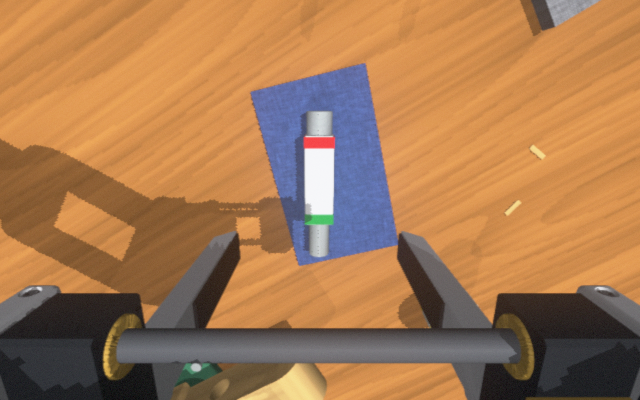

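The gauge lies upright in the wrist image, red band (319,142), green band (319,219), lined up with the fingers. I'll go down and grip it.

Emit:
play_rows(translation=[[-0.02,0,0.8],[-0.02,0,0.8],[0,0,0.8],[0,0,0.8],[0,0,0.8],[0,0,0.5],[0,0,0.3],[0,0,0.1]], twist=[[0,0,0],[0,0,0],[0,0,0],[0,0,0],[0,0,0],[0,0,0],[0,0,0],[0,0,0]], gripper=[1,1,1,1,1,1,1,1])

```text
time: 3.65
tool_pos: [0.442, 0.316, 0.2074]
ee_rot: [-3.14, -0.001, 2.603]
wrist_force: [-0.1, 0.1, 0.5]
width: 0.0936
finger_force: 0.0
```

Emit:
play_rows(translation=[[0,0,0],[0,0,0],[0,0,0],[0,0,0],[0,0,0],[0,0,0],[0,0,0],[0,0,0]], twist=[[0,0,0],[0,0,0],[0,0,0],[0,0,0],[0,0,0],[0,0,0],[0,0,0],[0,0,0]], gripper=[1,-1,-1,-1,-1,-1,-1,-1])

```text
time: 4.45
tool_pos: [0.4424, 0.3161, 0.2087]
ee_rot: [3.142, -0.0, 2.603]
wrist_force: [0.1, -0.1, -0.4]
width: 0.0415
finger_force: 0.0
```

Emit:
play_rows(translation=[[0,0,0],[0,0,0],[0,0,0],[0,0,0]], twist=[[0,0,0],[0,0,0],[0,0,0],[0,0,0]], gripper=[-1,-1,-1,-1])

```text
time: 4.85
tool_pos: [0.4424, 0.3161, 0.2087]
ee_rot: [3.141, -0.0, 2.603]
wrist_force: [-0.3, 1.2, -0.6]
width: 0.0317
finger_force: 30.0
```

```bash
python3 - <<'E'
from h import *
z=[]
for i in range(3): robot.snapshot('side'); z.append(pose()[0])
print(np.array(z).round(4), pose()[2]['finger_force'])
go([.60,0,.38],math.pi-.02)
E
```

```text
[[0.4425 0.3161 0.2087]
 [0.4424 0.3161 0.2087]
 [0.4424 0.3161 0.2087]] 29.999825656414032
t 5.0 pos [0.4424 0.3161 0.2087] rpy [3.141 0.    2.603] F [ 0.  -0.1 -0.7] w 0.0316
TOTAL trans before turn [-7.44 -4.76 -4.28]  after turn [-4.1  -7.82 -4.28]  twist [ 0.    0.   -5.19]
```

Emit:
play_rows(translation=[[0,0,-0.3],[0,0,-0.7],[0,0,-0.7],[0,0,-0.7],[0,0,-0.7],[0,0,-0.7],[0,0,-0.48],[0,0,0]], twist=[[0,0,0],[0,0,0],[0,0,-0.8],[0,0,-0.9],[0,0,-0.9],[0,0,-0.9],[0,0,-0.9],[0,0,-0.79]], gripper=[-1,-1,-1,-1,-1,-1,-1,-1])

```text
time: 5.8
tool_pos: [0.4426, 0.3161, 0.3845]
ee_rot: [3.138, 0.006, 3.125]
wrist_force: [0.7, 0.8, -3.3]
width: 0.0316
finger_force: 30.0
```

Emit:
play_rows(translation=[[-0.3,-0.6,0],[-0.4,-0.78,0],[-0.4,-0.78,0],[-0.4,-0.78,0],[-0.4,-0.78,0],[-0.4,-0.78,0],[-0.4,-0.78,0],[-0.4,-0.78,0]], twist=[[0,0,0],[0,0,0],[0,0,0],[0,0,0],[0,0,0],[0,0,0],[0,0,0],[0,0,0]], gripper=[-1,-1,-1,-1,-1,-1,-1,-1])

```text
time: 6.6
tool_pos: [0.5617, 0.0698, 0.38]
ee_rot: [-3.142, -0.001, 3.122]
wrist_force: [0.2, -0.7, -3.1]
width: 0.0316
finger_force: 30.0
```

Emit:
play_rows(translation=[[-0.4,-0.78,0],[-0.4,-0.78,0],[-0.2,-0.2,0],[0,0,0],[0,0,0]], twist=[[0,0,0],[0,0,0],[0,0,0],[0,0,0],[0,0,0]], gripper=[-1,-1,-1,-1,-1])

```text
time: 7.1
tool_pos: [0.5999, 0.0007, 0.3797]
ee_rot: [3.141, -0.001, 3.122]
wrist_force: [-0.4, 0.2, -3.0]
width: 0.0319
finger_force: 30.0
```

```bash
python3 - <<'E'
from h import *
go([.60,0,.38],math.pi-.02)
im,C=shot('w2')
spots('wrist','left_bore','right_bore','left_tenon','middle_tenon','right_tenon','gauge','go_tip')
E
```

```text
t 7.1 pos [0.5999 0.0007 0.3797] rpy [ 3.141e+00 -1.000e-03  3.122e+00] F [-0.4  0.2 -3. ] w 0.0319
TOTAL trans before turn [-0.   -0.02 -0.01]  after turn [-0.   -0.02 -0.01]  twist [ 0.01 -0.01  0.01]
left_bore [(0.93, [0.596, 0.088, 0.07])]
right_bore [(0.68, [0.596, -0.085, 0.071])]
left_tenon []
middle_tenon []
right_tenon [(0.86, [0.628, -0.138, 0.099])]
gauge [(0.9, [0.6, -0.001, 0.191])]
go_tip [(0.58, [0.694, -0.003, 0.191])]
```

View pics/w2.png

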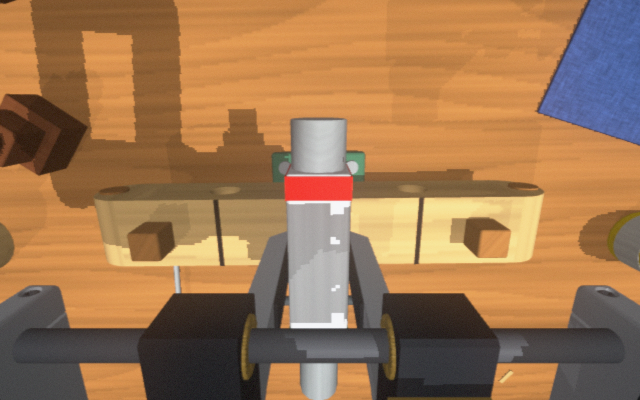

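Both black lines show beside the held gauge: right socket near (219,232), left socket near (420,230). I'll fit them now, with the gauge in view as a reference for lateral bias.

```bash
cat > lines.py <<'E'
from h import *
def lines(im,C,u0s,v0,v1,z=.1,w=12):
    g=im.max(2).astype(float); out=[]
    for u0 in u0s:
        pts=[]
        for v in range(v0,v1):
            row=g[v,u0-w:u0+w+1]; wt=np.clip(np.median(row)-25-row,0,None)
            if wt.sum()>20: pts.append([np.dot(wt,np.arange(u0-w,u0+w+1))/wt.sum(),v])
        P=np.array([ray(p,z,C=C)[:2] for p in pts]); a=np.polyfit(P[:,0],P[:,1],1)
        res=P[:,1]-np.polyval(a,P[:,0]); k=abs(res)<.0015; a=np.polyfit(P[k,0],P[k,1],1)
        print(u0,len(pts),k.sum(),'yaw',round(math.atan(a[0]),4),'y at x=.565/.595/.625',np.polyval(a,[.565,.595,.625]).round(4)); out.append(a)
    return out
E
python3 - <<'E'
from lines import *
im=cv2.imread('pics/w2.png'); C=cam()
lines(im,C,[219,420],202,260)
q,r,o=pose(); print(q)
# expected tool-plane: handle top edges
for P in ([-.05,.016],[-.05,-.016],[.05,.016],[.05,-.016]): print(proj(q+r.apply([P[0],P[1],.1887-.016]),C=C).round(1))
g=im.astype(int)
for v in (140,190): print(v,[ (u,g[v,u].tolist()) for u in list(range(284,296))+list(range(344,356))])
E
```

```text
219 58 58 yaw -0.0098 y at x=.565/.595/.625 [-0.084  -0.0843 -0.0846]
420 58 58 yaw -0.0081 y at x=.565/.595/.625 [0.0864 0.0861 0.0859]
[0.59996781 0.00069347 0.38009125]
[346.4 348.5]
[289.3 348.5]
[351.5 173.7]
[284.1 173.7]
140 [(284, [79, 139, 207]), (285, [79, 138, 206]), (286, [79, 139, 205]), (287, [81, 140, 207]), (288, [80, 140, 207]), (289, [81, 139, 205]), (290, [83, 126, 178]), (291, [85, 96, 113]), (292, [97, 100, 105]), (293, [109, 112, 117]), (294, [116, 119, 123]), (295, [125, 128, 132]), (344, [145, 145, 150]), (345, [126, 132, 136]), (346, [110, 132, 163]), (347, [87, 143, 206]), (348, [85, 143, 210]), (349, [84, 144, 211]), (350, [84, 143, 211]), (351, [85, 143, 210]), (352, [82, 142, 208]), (353, [80, 141, 208]), (354, [82, 145, 211]), (355, [81, 143, 210])]
190 [(284, [61, 81, 171]), (285, [60, 75, 233]), (286, [51, 61, 243]), (287, [47, 58, 243]), (288, [51, 60, 243]), (289, [48, 59, 243]), (290, [48, 57, 243]), (291, [49, 56, 243]), (292, [51, 60, 243]), (293, [56, 62, 244]), (294, [51, 59, 243]), (295, [50, 59, 243]), (344, [51, 63, 244]), (345, [54, 65, 244]), (346, [55, 67, 245]), (347, [51, 66, 244]), (348, [56, 68, 245]), (349, [57, 68, 245]), (350, [54, 65, 244]), (351, [58, 72, 239]), (352, [63, 86, 208]), (353, [69, 97, 138]), (354, [68, 96, 122]), (355, [67, 94, 122])]
```

```bash
python3 - <<'E'
from h import *
go([.478,.087,.2587],math.pi-.009)
E
```

```text
t 7.5 pos [0.6    0.0007 0.3801] rpy [3.141 0.    3.123] F [-1.2  0.1 -3.1] w 0.0314
TOTAL trans before turn [3.09 2.1  3.03]  after turn [3.07 2.13 3.03]  twist [ 0.   0.  -0.1]
```

Emit:
play_rows(translation=[[0,0,0],[0.5,0.35,0],[0.6,0.4,0],[0.6,0.4,0],[0.6,0.4,0],[0.6,0.4,0],[0.17,0.18,0],[0,0,0.4]], twist=[[0,0,-0.1],[0,0,0],[0,0,0],[0,0,0],[0,0,0],[0,0,0],[0,0,0],[0,0,0]], gripper=[-1,-1,-1,-1,-1,-1,-1,-1])

```text
time: 8.3
tool_pos: [0.478, 0.0874, 0.3668]
ee_rot: [3.141, 0.007, 3.134]
wrist_force: [0.5, 0.0, -3.0]
width: 0.0316
finger_force: 30.0
```

Emit:
play_rows(translation=[[0,0,0.6],[0,0,0.6],[0,0,0.6],[0,0,0.6],[0,0,0.23],[0,0,0],[0,0,0],[0,0,0]], twist=[[0,0,0],[0,0,0],[0,0,0],[0,0,0],[0,0,0],[0,0,0],[0,0,0],[0,0,0]], gripper=[-1,-1,-1,-1,-1,-1,-1,-1])

```text
time: 9.1
tool_pos: [0.479, 0.0865, 0.2604]
ee_rot: [3.141, 0.003, 3.132]
wrist_force: [-0.9, 0.1, -2.6]
width: 0.0315
finger_force: 30.0
```

```bash
python3 - <<'E'
from h import *
shot('w3')
go([.478,.087,.2587],math.pi-.009)
E
```

```text
t 9.2 pos [0.4789 0.0865 0.2604] rpy [3.141e+00 3.000e-03 3.132e+00] F [ 0.3  0.3 -2.8] w 0.0317
TOTAL trans before turn [0.02 0.01 0.04]  after turn [0.02 0.01 0.04]  twist [ 0.    0.03 -0.01]
```

View pics/w3.png

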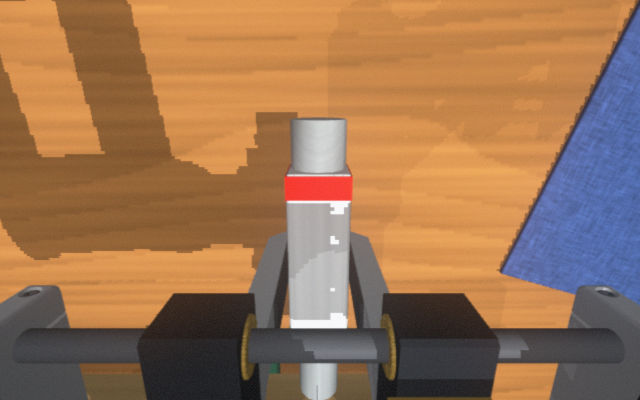

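The gauge is centred at u≈318, and the rail's black line shows at (317,385), right on its axis. I'll advance in small steps and watch the force.

Emit:
play_rows(translation=[[0,0.01,0.04],[-0.25,0,0],[-0.25,0,0],[-0.1,0,0],[-0.1,0,0],[-0.1,0,0],[0,0,0]], twist=[[0,0.03,0],[0,0,0],[0,0,0],[0,0,0],[0,0,0],[0,0,0],[0,0,0]], gripper=[-1,-1,-1,-1,-1,-1,-1])

```text
time: 9.85
tool_pos: [0.5111, 0.0866, 0.2575]
ee_rot: [3.141, -0.0, 3.132]
wrist_force: [1.3, -0.5, -1.4]
width: 0.0318
finger_force: 30.0
```

Emit:
play_rows(translation=[[0,0,-0.02],[-0.15,0,0],[-0.15,0,0],[-0.15,0,0],[0,0,0]], twist=[[0,0,0],[0,0,0],[0,0,0],[0,0,0],[0,0,0]], gripper=[-1,-1,-1,-1,-1])

```text
time: 10.35
tool_pos: [0.5292, 0.0863, 0.2577]
ee_rot: [3.141, -0.002, 3.132]
wrist_force: [0.9, 0.9, -2.0]
width: 0.0318
finger_force: 30.0
```

Emit:
play_rows(translation=[[-0.15,0,0],[-0.15,0,0],[-0.08,0,0],[-0.05,0,0],[0,0,0]], twist=[[0,0,0],[0,0,0],[0,0,0],[0,0,0],[0,0,0]], gripper=[-1,-1,-1,-1,-1])

```text
time: 10.85
tool_pos: [0.5452, 0.0862, 0.2576]
ee_rot: [3.142, -0.005, 3.132]
wrist_force: [-4.2, 0.9, 2.3]
width: 0.0316
finger_force: 30.0
```

Emit:
play_rows(translation=[[-0.04,0,0],[0,0,0],[0,0,0],[0,0,0]], twist=[[0,0,0],[0,0,0],[0,0,0],[0,0,0]], gripper=[-1,-1,-1,-1])

```text
time: 11.25
tool_pos: [0.5457, 0.0863, 0.2576]
ee_rot: [-3.141, -0.008, 3.132]
wrist_force: [-8.0, 0.9, 2.8]
width: 0.0318
finger_force: 30.0
```

Emit:
play_rows(translation=[[0.1,0,0],[0.25,0,0],[0.3,0,0],[0.3,0,0],[0.3,0,0],[0.3,0,0],[0.3,0,0],[0,0,0]], twist=[[0,0,0],[0,0,0],[0,0,0],[0,0,0],[0,0,0],[0,0,0],[0,0,0],[0,0,0]], gripper=[-1,-1,-1,-1,-1,-1,-1,-1])

```text
time: 12.05
tool_pos: [0.4714, 0.087, 0.2577]
ee_rot: [-3.142, -0.004, 3.132]
wrist_force: [1.3, -0.2, -1.9]
width: 0.0321
finger_force: 30.0
```

Emit:
play_rows(translation=[[0,0,0],[0,0,0],[0,0,0],[0,0,0],[0,0,0],[0,0,0],[0,0,0],[0,0,0]], twist=[[0,0,1],[0,0,1],[0,0,1],[0,0,1],[0,0,1],[0,0,1],[0,0,1],[0,0,1]], gripper=[-1,-1,-1,-1,-1,-1,-1,-1])

```text
time: 12.85
tool_pos: [0.4733, 0.0869, 0.258]
ee_rot: [-3.14, -0.002, 2.328]
wrist_force: [-0.4, 0.5, -3.3]
width: 0.0316
finger_force: 30.0
```

Emit:
play_rows(translation=[[0,0,0],[0,0,0],[0,0,0],[0,0,0],[0,0,0],[0,0,0],[0,0,0],[0,0,0]], twist=[[0,0,1],[0,0,1],[0,0,1],[0,0,1],[0,0,1],[0,0,1],[0,0,1],[0,0,1]], gripper=[-1,-1,-1,-1,-1,-1,-1,-1])

```text
time: 13.65
tool_pos: [0.4733, 0.0869, 0.258]
ee_rot: [-3.139, -0.0, 1.528]
wrist_force: [0.1, -0.3, -2.4]
width: 0.0318
finger_force: 30.0
```

Emit:
play_rows(translation=[[0,0,0],[0,0,0],[0,0,0],[0,0,0],[0,0,0],[0,0,0],[0,0,0],[0,0,0]], twist=[[0,0,1],[0,0,1],[0,0,1],[0,0,1],[0,0,1],[0,0,1],[0,0,1],[0,0,1]], gripper=[-1,-1,-1,-1,-1,-1,-1,-1])

```text
time: 14.45
tool_pos: [0.4733, 0.0869, 0.258]
ee_rot: [-3.14, 0.001, 0.728]
wrist_force: [1.1, -0.8, -2.6]
width: 0.0317
finger_force: 30.0
```

Emit:
play_rows(translation=[[0,0,0],[0,0,0],[0,0,0],[0,0,0],[0,0,0],[0,0,0],[0,0,0],[0,0,0]], twist=[[0,0,1],[0,0,1],[0,0,1],[0,0,1],[0,0,1],[0,0,1],[0,0,1],[0,0,0.4]], gripper=[-1,-1,-1,-1,-1,-1,-1,-1])

```text
time: 15.25
tool_pos: [0.4733, 0.0869, 0.258]
ee_rot: [-3.142, 0.002, -0.011]
wrist_force: [0.2, -0.5, -2.4]
width: 0.0316
finger_force: 30.0
```

```bash
python3 - <<'E'
from h import *
robot.snapshot('wrist')
go([.497,.0868,.2587],-.009)
E
```

```text
t 15.3 pos [0.4733 0.0869 0.258 ] rpy [-3.142e+00  2.000e-03 -1.100e-02] F [ 0.5 -0.6 -3.2] w 0.0317
TOTAL trans before turn [ 0.59 -0.   -0.02]  after turn [ 0.59 -0.   -0.02]  twist [-0.    0.02 -0.02]
```

Emit:
play_rows(translation=[[0,0,-0.02],[0.25,0,0],[0.25,0,0],[0.25,0,0],[0.2,0,0],[0.1,0,0],[0.05,0,0],[0,0,0]], twist=[[0,0.02,-0.02],[0,0,0],[0,0,0],[0,0,0],[0,0,0],[0,0,0],[0,0,0],[0,0,0]], gripper=[-1,-1,-1,-1,-1,-1,-1,-1])

```text
time: 16.1
tool_pos: [0.5172, 0.0866, 0.2585]
ee_rot: [-3.141, 0.001, -0.006]
wrist_force: [-0.1, -0.6, -2.4]
width: 0.0318
finger_force: 30.0
```

Emit:
play_rows(translation=[[0.05,0,0],[0.05,0,0],[0,0,0]], twist=[[0,0,0],[0,0,0],[0,0,0]], gripper=[-1,-1,-1])

```text
time: 16.4
tool_pos: [0.5209, 0.0866, 0.2585]
ee_rot: [-3.141, 0.002, -0.006]
wrist_force: [-0.5, 0.0, -3.1]
width: 0.0319
finger_force: 30.0
```

Emit:
play_rows(translation=[[0.04,0,0],[0,0,0],[0,0,0]], twist=[[0,0,0],[0,0,0],[0,0,0]], gripper=[-1,-1,-1])

```text
time: 16.7
tool_pos: [0.5216, 0.0867, 0.2584]
ee_rot: [-3.142, 0.005, -0.006]
wrist_force: [-4.5, -0.5, -0.9]
width: 0.0316
finger_force: 30.0
```

Emit:
play_rows(translation=[[0.01,0,0],[0,0,0],[-0.15,0,0],[-0.35,0,0],[-0.35,0,0],[-0.35,0,0],[0,0.25,0],[0,0.6,0]], twist=[[0,0,0],[0,0,0],[0,0,0],[0,0,0],[0,0,0],[0,0,0],[0,0,0],[0,0,0]], gripper=[-1,-1,-1,-1,-1,-1,-1,-1])

```text
time: 17.5
tool_pos: [0.4749, 0.0532, 0.2591]
ee_rot: [-3.141, -0.001, -0.003]
wrist_force: [0.4, 0.3, -2.5]
width: 0.0315
finger_force: 30.0
```

Emit:
play_rows(translation=[[0,0.7,0],[0,0.7,0],[0,0.7,0],[0,0.7,0],[0,0.6,0],[0,0,0],[0,0,0],[0,0,0]], twist=[[0,0,0],[0,0,0],[0,0,0],[0,0,0],[0,0,0],[0,0,-1],[0,0,-1],[0,0,-1]], gripper=[-1,-1,-1,-1,-1,-1,-1,-1])

```text
time: 18.3
tool_pos: [0.4744, -0.0843, 0.2589]
ee_rot: [3.141, -0.0, 0.297]
wrist_force: [0.3, -0.0, -2.9]
width: 0.0318
finger_force: 30.0
```

Emit:
play_rows(translation=[[0,0,0],[0,0,0],[0,0,0],[0,0,0],[0,0,0],[0,0,0],[0,0,0],[0,0,0]], twist=[[0,0,-1],[0,0,-1],[0,0,-1],[0,0,-1],[0,0,-1],[0,0,-1],[0,0,-1],[0,0,-1]], gripper=[-1,-1,-1,-1,-1,-1,-1,-1])

```text
time: 19.1
tool_pos: [0.4744, -0.0839, 0.259]
ee_rot: [3.141, 0.0, 1.098]
wrist_force: [-0.2, -0.2, -2.7]
width: 0.0315
finger_force: 30.0
```

Emit:
play_rows(translation=[[0,0,0],[0,0,0],[0,0,0],[0,0,0],[0,0,0],[0,0,0],[0,0,0],[0,0,0]], twist=[[0,0,-1],[0,0,-1],[0,0,-1],[0,0,-1],[0,0,-1],[0,0,-1],[0,0,-1],[0,0,-1]], gripper=[-1,-1,-1,-1,-1,-1,-1,-1])

```text
time: 19.9
tool_pos: [0.4744, -0.0839, 0.259]
ee_rot: [3.141, 0.001, 1.898]
wrist_force: [-0.1, -0.7, -3.8]
width: 0.0318
finger_force: 30.0
```

Emit:
play_rows(translation=[[0,0,0],[0,0,0],[0,0,0],[0,0,0],[0,0,0],[0,0,0],[0,0,0],[0,0,0]], twist=[[0,0,-1],[0,0,-1],[0,0,-1],[0,0,-1],[0,0,-1],[0,0,-1],[0,0,-1],[0,0,-1]], gripper=[-1,-1,-1,-1,-1,-1,-1,-1])

```text
time: 20.7
tool_pos: [0.4744, -0.0839, 0.259]
ee_rot: [-3.141, 0.001, 2.698]
wrist_force: [0.3, -0.2, -2.3]
width: 0.0314
finger_force: 30.0
```

Emit:
play_rows(translation=[[0,0,0],[0,0,0],[0,0,0],[0,0,0],[0,0,0],[0,0,0],[0,0,0]], twist=[[0,0,-1],[0,0,-1],[0,0,-1],[0,0,-1],[0,0,-0.4],[0,0,0],[0,0,0]], gripper=[-1,-1,-1,-1,-1,-1,-1])

```text
time: 21.4
tool_pos: [0.4742, -0.0836, 0.2588]
ee_rot: [-3.141, -0.0, 3.133]
wrist_force: [-0.7, -0.7, -3.3]
width: 0.0318
finger_force: 30.0
```

```bash
python3 - <<'E'
from h import *
robot.snapshot('wrist')
go([.495,-.0838,.2587],math.pi-.009)
E
```

```text
t 21.4 pos [ 0.4741 -0.0835  0.2588] rpy [-3.141 -0.     3.133] F [-0.2 -0.6 -2.6] w 0.0316
TOTAL trans before turn [-0.52 -0.    0.  ]  after turn [-0.52 -0.    0.  ]  twist [-0. -0.  0.]
```

Emit:
play_rows(translation=[[-0.25,0,0],[-0.25,0,0],[-0.15,0,0],[-0.1,0,0],[-0.1,0,0],[-0.1,0,0],[0,0,0]], twist=[[0,0,0],[0,0,0],[0,0,0],[0,0,0],[0,0,0],[0,0,0],[0,0,0]], gripper=[-1,-1,-1,-1,-1,-1,-1])

```text
time: 22.15
tool_pos: [0.5124, -0.0834, 0.2586]
ee_rot: [3.142, -0.001, 3.134]
wrist_force: [-1.0, 0.1, -2.4]
width: 0.0319
finger_force: 30.0
```

Emit:
play_rows(translation=[[-0.15,0,0],[-0.15,0,0],[-0.15,0,0],[-0.15,0,0],[-0.12,0,0],[-0.06,0,0],[0,0,0]], twist=[[0,0,0],[0,0,0],[0,0,0],[0,0,0],[0,0,0],[0,0,0],[0,0,0]], gripper=[-1,-1,-1,-1,-1,-1,-1])

```text
time: 22.85
tool_pos: [0.5431, -0.0836, 0.2583]
ee_rot: [3.141, -0.003, 3.134]
wrist_force: [-0.8, -0.3, -2.2]
width: 0.0318
finger_force: 30.0
```

Emit:
play_rows(translation=[[-0.03,0,0],[-0.03,0,0],[0,0,0],[0,0,0]], twist=[[0,0,0],[0,0,0],[0,0,0],[0,0,0]], gripper=[-1,-1,-1,-1])

```text
time: 23.25
tool_pos: [0.544, -0.0836, 0.2582]
ee_rot: [3.141, -0.007, 3.134]
wrist_force: [-8.1, 0.4, 1.0]
width: 0.0321
finger_force: 30.0
```

Emit:
play_rows(translation=[[0,0,0],[0.15,0,0],[0.3,0,0],[0.35,0,0],[0.35,0,0],[0.35,0,0],[0.3,0,0],[0,0,0]], twist=[[0,0,0],[0,0,0],[0,0,0],[0,0,0],[0,0,0],[0,0,0],[0,0,0],[0,0,0]], gripper=[-1,-1,-1,-1,-1,-1,-1,-1])

```text
time: 24.05
tool_pos: [0.4722, -0.083, 0.2587]
ee_rot: [3.141, -0.001, 3.133]
wrist_force: [-0.3, -0.4, -2.8]
width: 0.032
finger_force: 30.0
```

Emit:
play_rows(translation=[[0,0,0],[0,0,0],[0,0,0],[0,0,0],[0,0,0],[0,0,0],[0,0,0],[0,0,0]], twist=[[0,0,1],[0,0,1],[0,0,1],[0,0,1],[0,0,1],[0,0,1],[0,0,1],[0,0,1]], gripper=[-1,-1,-1,-1,-1,-1,-1,-1])

```text
time: 24.85
tool_pos: [0.4741, -0.0831, 0.2589]
ee_rot: [3.141, 0.0, 2.33]
wrist_force: [-0.6, 0.6, -2.9]
width: 0.0321
finger_force: 30.0
```

Emit:
play_rows(translation=[[0,0,0],[0,0,0],[0,0,0],[0,0,0],[0,0,0],[0,0,0],[0,0,0],[0,0,0]], twist=[[0,0,1],[0,0,1],[0,0,1],[0,0,1],[0,0,1],[0,0,1],[0,0,1],[0,0,1]], gripper=[-1,-1,-1,-1,-1,-1,-1,-1])

```text
time: 25.65
tool_pos: [0.474, -0.0831, 0.2589]
ee_rot: [3.141, 0.0, 1.53]
wrist_force: [0.3, -0.4, -3.1]
width: 0.0314
finger_force: 30.0
```

Emit:
play_rows(translation=[[0,0,0],[0,0,0],[0,0,0],[0,0,0],[0,0,0],[0,0,0],[0,0,0],[0,0,0]], twist=[[0,0,1],[0,0,1],[0,0,1],[0,0,1],[0,0,1],[0,0,1],[0,0,1],[0,0,1]], gripper=[-1,-1,-1,-1,-1,-1,-1,-1])

```text
time: 26.45
tool_pos: [0.474, -0.0831, 0.2589]
ee_rot: [3.141, -0.0, 0.73]
wrist_force: [-0.0, 1.1, -2.5]
width: 0.0316
finger_force: 30.0
```

Emit:
play_rows(translation=[[0,0,0],[0,0,0],[0,0,0],[0,0,0],[0,0,0],[0,0,0],[0,0,0],[0,0,0]], twist=[[0,0,1],[0,0,1],[0,0,1],[0,0,1],[0,0,1],[0,0,1],[0,0,1],[0,0,0.4]], gripper=[-1,-1,-1,-1,-1,-1,-1,-1])

```text
time: 27.25
tool_pos: [0.474, -0.0832, 0.2589]
ee_rot: [3.142, -0.0, -0.009]
wrist_force: [0.9, -0.4, -2.6]
width: 0.0317
finger_force: 30.0
```

```bash
python3 - <<'E'
from h import *
robot.snapshot('wrist')
go([.5192,-.0838,.2587],-.009)
E
```

```text
t 27.3 pos [ 0.474  -0.0831  0.2589] rpy [ 3.142 -0.    -0.009] F [ 0.3 -0.3 -1.8] w 0.0316
TOTAL trans before turn [1.13 0.01 0.01]  after turn [1.13 0.01 0.  ]  twist [ 0. -0.  0.]
```

Emit:
play_rows(translation=[[0.25,0,0],[0.25,0,0],[0.25,0,0],[0.2,0,0],[0.1,0,0],[0.06,0,0],[0.03,0,0],[0,0,0]], twist=[[0,0,0],[0,0,0],[0,0,0],[0,0,0],[0,0,0],[0,0,0],[0,0,0],[0,0,0]], gripper=[-1,-1,-1,-1,-1,-1,-1,-1])

```text
time: 28.1
tool_pos: [0.5191, -0.0834, 0.2585]
ee_rot: [-3.141, 0.001, -0.006]
wrist_force: [0.0, 0.3, -3.6]
width: 0.0318
finger_force: 30.0
```

Emit:
play_rows(translation=[[0.03,0,0],[0,0,0]], twist=[[0,0,0],[0,0,0]], gripper=[-1,-1])

```text
time: 28.3
tool_pos: [0.5197, -0.0833, 0.2584]
ee_rot: [-3.141, 0.003, -0.006]
wrist_force: [-4.0, 0.1, -2.8]
width: 0.0317
finger_force: 30.0
```

Emit:
play_rows(translation=[[0,0,0],[-0.15,0,0],[-0.4,0,0],[-0.4,0,0],[-0.3,0,0],[0,0,-0.4],[0,0,-0.7],[0,0,-0.7]], twist=[[0,0,0],[0,0,0],[0,0,0],[0,0,0],[0,0,0],[0,0,0],[0,0,0],[0,0,0]], gripper=[-1,-1,-1,-1,-1,-1,-1,-1])

```text
time: 29.1
tool_pos: [0.4701, -0.083, 0.3313]
ee_rot: [-3.141, 0.0, -0.006]
wrist_force: [0.4, -0.4, -2.0]
width: 0.0318
finger_force: 30.0
```

Emit:
play_rows(translation=[[0,-0.4,-0.4],[-0.1,-0.8,-0.3],[-0.1,-0.85,0],[-0.1,-0.85,0],[-0.1,-0.85,0],[-0.1,-0.85,0],[-0.1,-0.85,0],[-0.1,-0.85,0]], twist=[[0,0,0],[0,0,0],[0,0,0],[0,0,0],[0,0,0],[0,0,0],[0,0,0],[0,0,0]], gripper=[-1,-1,-1,-1,-1,-1,-1,-1])

```text
time: 29.9
tool_pos: [0.4436, 0.1704, 0.3591]
ee_rot: [-3.141, -0.001, -0.006]
wrist_force: [-0.0, -0.3, -2.6]
width: 0.0317
finger_force: 30.0
```

Emit:
play_rows(translation=[[-0.1,-0.85,0],[0,-0.85,0],[0,-0.85,0],[0,-0.85,0],[0,-0.4,0],[0,0,0],[0,0,0],[0,0,0]], twist=[[0,0,0],[0,0,0],[0,0,0],[0,0,0],[0,0,0],[0,0,-1],[0,0,-1],[0,0,-1]], gripper=[-1,-1,-1,-1,-1,-1,-1,-1])

```text
time: 30.7
tool_pos: [0.4411, 0.3209, 0.3587]
ee_rot: [-3.142, 0.0, 0.298]
wrist_force: [0.3, 0.3, -2.5]
width: 0.0318
finger_force: 30.0
```

Emit:
play_rows(translation=[[0,0,0],[0,0,0],[0,0,0],[0,0,0],[0,0,0],[0,0,0],[0,0,0],[0,0,0]], twist=[[0,0,-1],[0,0,-1],[0,0,-1],[0,0,-1],[0,0,-1],[0,0,-1],[0,0,-1],[0,0,-1]], gripper=[-1,-1,-1,-1,-1,-1,-1,-1])

```text
time: 31.5
tool_pos: [0.4412, 0.3205, 0.3589]
ee_rot: [-3.141, -0.0, 1.097]
wrist_force: [-0.1, -0.6, -3.0]
width: 0.0316
finger_force: 30.0
```

Emit:
play_rows(translation=[[0,0,0],[0,0,0],[0,0,0],[0,0,0],[0,0,0],[0,0,0],[0,0,0],[0,0,0]], twist=[[0,0,-1],[0,0,-1],[0,0,-1],[0,0,-1],[0,0,-1],[0,0,-1],[0,0,-1],[0,0,-1]], gripper=[-1,-1,-1,-1,-1,-1,-1,-1])

```text
time: 32.3
tool_pos: [0.4411, 0.3205, 0.3589]
ee_rot: [-3.142, -0.0, 1.897]
wrist_force: [-0.3, -0.1, -3.0]
width: 0.0313
finger_force: 30.0
```

Emit:
play_rows(translation=[[0,0,0],[0,0,0],[0,0,0],[0,0,0],[0,0,0],[0,0,0],[0,0,0],[0,0,0]], twist=[[0,0,-1],[0,0,-1],[0,0,-1],[0,0,-1],[0,0,-1],[0,0,-1],[0,0,-1],[0,0,0]], gripper=[-1,-1,-1,-1,-1,-1,-1,-1])

```text
time: 33.1
tool_pos: [0.4411, 0.3206, 0.3589]
ee_rot: [-3.142, -0.0, 2.593]
wrist_force: [-0.4, -1.0, -3.2]
width: 0.0317
finger_force: 30.0
```

```bash
python3 - <<'E'
from h import *
shot('w4'); shot('sc4','scene'); spots('scene','mat','finial1')
go([.444,.322,.2092],2.603)
E
```

```text
mat [(0.82, [0.446, 0.33, -0.002]), (0.42, [0.626, 0.136, 0.098])]
finial1 [(0.97, [0.454, -0.402, 0.003]), (0.92, [0.545, -0.28, -0.0]), (0.64, [0.386, -0.282, -0.002]), (0.62, [0.316, -0.188, -0.003])]
t 33.3 pos [0.4411 0.3209 0.3588] rpy [-3.141e+00 -1.000e-03  2.592e+00] F [ 0.2 -0.2 -2.8] w 0.0315
TOTAL trans before turn [-0.05  0.06  3.74]  after turn [-0.05  0.06  3.74]  twist [-0.   -0.01 -0.11]
```

View pics/sc4.png

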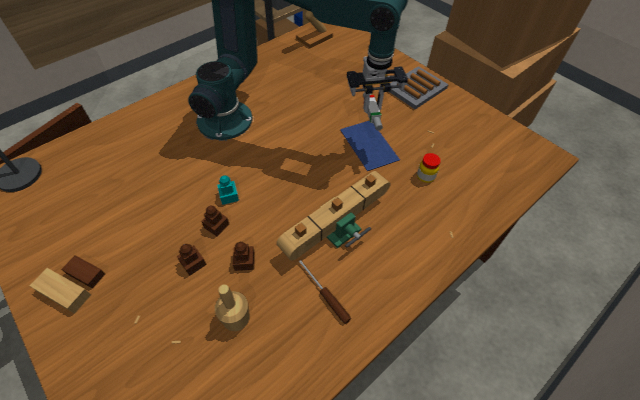

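The gauge hangs over the mat (368,142). Finials haven't moved: (214,220), (191,258), (243,256). Lowering and releasing.

Emit:
play_rows(translation=[[0,0,0.5],[0,0,0.8],[0,0,0.8],[0,0,0.7],[0,0,0.5],[0,0,0.3],[0,0,0.14],[0,0,0]], twist=[[0,0,-0.1],[0,0,0],[0,0,0],[0,0,0],[0,0,0],[0,0,0],[0,0,0],[0,0,0]], gripper=[-1,-1,-1,-1,-1,-1,-1,-1])

```text
time: 34.1
tool_pos: [0.4411, 0.3213, 0.2098]
ee_rot: [3.141, -0.0, 2.603]
wrist_force: [0.1, 0.1, -3.0]
width: 0.0317
finger_force: 30.0
```

Emit:
play_rows(translation=[[0,0,0],[0,0,0],[0,0,0],[0,0,0]], twist=[[0,0,0],[0,0,0],[0,0,0],[0,0,0]], gripper=[-1,-1,-1,-1])

```text
time: 34.5
tool_pos: [0.441, 0.3212, 0.2095]
ee_rot: [3.141, -0.0, 2.604]
wrist_force: [0.4, 0.1, -2.9]
width: 0.0318
finger_force: 30.0
```

Emit:
play_rows(translation=[[0,0,0.01],[0,0,0],[0,0,0],[0,0,0],[0,0,0],[0,0,0],[0,0,0],[0,0,0]], twist=[[0,0,0],[0,0,0],[0,0,0],[0,0,0],[0,0,0],[0,0,0],[0,0,0],[0,0,0]], gripper=[-1,1,1,1,1,1,1,1])

```text
time: 35.3
tool_pos: [0.4409, 0.3211, 0.2088]
ee_rot: [-3.141, -0.001, 2.604]
wrist_force: [-0.3, 1.3, -0.8]
width: 0.0843
finger_force: 0.0
```

Emit:
play_rows(translation=[[0,0,0],[0,0,0],[0,0,0],[0,0,-0.4],[0,0,-0.8],[0,0,-0.8],[0,0,-0.8],[0,0,-0.8]], twist=[[0,0,0],[0,0,0],[0,0,0],[0,0,0],[0,0,0],[0,0,0],[0,0,0],[0,0,0]], gripper=[1,1,1,1,1,1,1,1])

```text
time: 36.1
tool_pos: [0.4408, 0.321, 0.354]
ee_rot: [-3.141, -0.001, 2.604]
wrist_force: [1.1, -0.1, -0.1]
width: 0.094
finger_force: 0.0
```

Emit:
play_rows(translation=[[0,0,-0.8],[0,0,-0.8],[0,0,0],[0,0,0],[0,0,0],[0,0,0],[0,0,0],[0,0,0]], twist=[[0,0,0],[0,0,0],[0,0,0],[0,0,0],[0,0,0],[0,0,0],[0,0,0],[0,0,0]], gripper=[1,1,1,1,1,1,1,1])

```text
time: 36.9
tool_pos: [0.441, 0.3211, 0.4157]
ee_rot: [-3.14, -0.002, 2.604]
wrist_force: [0.5, -0.5, -0.2]
width: 0.094
finger_force: 0.0
```

```bash
python3 - <<'E'
from h import *
shot('w5'); spots('wrist','gauge','mat'); 
go([.541,-.28,.42],math.pi/2)
E
```

```text
gauge [(0.59, [0.44, 0.321, 0.017])]
mat [(0.83, [0.449, 0.33, 0.001])]
t 37.0 pos [0.4411 0.3211 0.4165] rpy [-3.141e+00 -1.000e-03  2.604e+00] F [-0.3  0.1  0.2] w 0.094
TOTAL trans before turn [ -9.84 -11.63  -0.09]  after turn [-15.03   2.5   -0.09]  twist [-1.000e-02 -1.000e-02  1.033e+01]
```

View pics/w5.png

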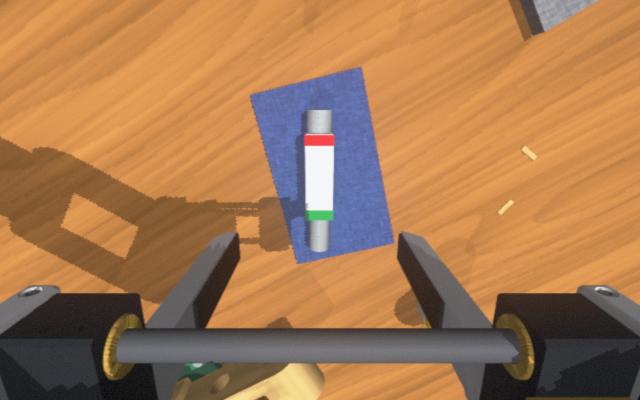

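The gauge lies released on the mat: handle centre (319,178), mat around (320,165). On to the finial at (0.541,-0.28).

Emit:
play_rows(translation=[[0,0,0],[0,0,0],[0,0,0],[0,0,0],[0,0,0],[0,0,0],[0,0,0],[0,0,0]], twist=[[0,0,1],[0,0,1],[0,0,1],[0,0,1],[0,0,1],[0,0,1],[0,0,1],[0,0,1]], gripper=[1,1,1,1,1,1,1,1])

```text
time: 37.85
tool_pos: [0.4411, 0.3211, 0.4168]
ee_rot: [-3.141, -0.0, 1.8]
wrist_force: [0.1, -0.0, -0.8]
width: 0.0939
finger_force: 0.0
```

Emit:
play_rows(translation=[[0,0,0],[0,0,0],[0,0,0],[-0.6,0.1,0],[-0.9,0.15,0],[-0.9,0.15,0],[-0.9,0.15,0],[-0.9,0.15,0]], twist=[[0,0,1],[0,0,1],[0,0,0.33],[0,0,0],[0,0,0],[0,0,0],[0,0,0],[0,0,0]], gripper=[1,1,1,1,1,1,1,1])

```text
time: 38.65
tool_pos: [0.469, 0.1518, 0.4169]
ee_rot: [-3.141, -0.0, 1.571]
wrist_force: [0.9, 0.9, 0.0]
width: 0.0937
finger_force: 0.0
```

Emit:
play_rows(translation=[[-0.9,0.15,0],[-0.9,0.15,0],[-0.9,0.15,0],[-0.9,0.15,0],[-0.9,0.15,0],[-0.9,0.15,0],[-0.9,0.15,0],[-0.9,0.15,0]], twist=[[0,0,0],[0,0,0],[0,0,0],[0,0,0],[0,0,0],[0,0,0],[0,0,0],[0,0,0]], gripper=[1,1,1,1,1,1,1,1])

```text
time: 39.45
tool_pos: [0.517, -0.1364, 0.4168]
ee_rot: [-3.141, -0.0, 1.571]
wrist_force: [-0.1, 0.9, 0.7]
width: 0.0944
finger_force: 0.0
```

Emit:
play_rows(translation=[[-0.9,0.15,0],[-0.9,0.15,0],[-0.9,0.15,0],[-0.9,0.15,0],[0,0,0],[0,0,0]], twist=[[0,0,0],[0,0,0],[0,0,0],[0,0,0],[0,0,0],[0,0,0]], gripper=[1,1,1,1,1,1])

```text
time: 40.05
tool_pos: [0.541, -0.2794, 0.416]
ee_rot: [-3.14, -0.001, 1.57]
wrist_force: [1.0, -0.1, 0.1]
width: 0.0937
finger_force: 0.0
```

```bash
python3 - <<'E'
from h import *
shot('w6'); spots('wrist','finial1')
go([.541,-.28,.42],math.pi/2)
E
```

```text
finial1 [(0.96, [0.319, -0.186, 0.004]), (0.81, [0.382, -0.28, -0.002]), (0.8, [0.545, -0.284, 0.005])]
t 40.1 pos [ 0.541  -0.278   0.4168] rpy [-3.141e+00 -1.000e-03  1.572e+00] F [-0.1  0.5 -0. ] w 0.0941
TOTAL trans before turn [-0.05 -0.   -0.08]  after turn [-0.05 -0.   -0.08]  twist [-0.01 -0.01  0.01]
```

View pics/w6.png

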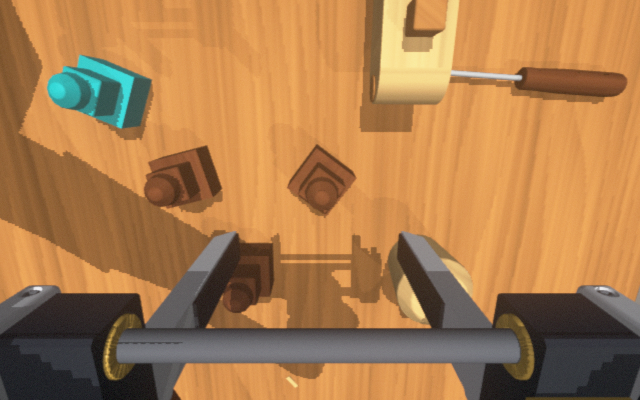

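Dark finial at (322,180), turned about 40°. Turquoise look-alike at (95,92), the other dark ones at (180,180) and (245,277). I'll fit its silhouette for position and yaw.

```bash
cat > fit.py <<'E'
from h import *
from scipy.optimize import minimize
def box(h,z0,z1): return [[sx*h,sy*h,z] for sx in(-1,1) for sy in(-1,1) for z in(z0,z1)]
PARTS=[box(.028,0,.038),box(.018,.038,.072),[[r*math.cos(a),r*math.sin(a),z] for r,z in((.017,.078),(.017,.086),(.012,.094),(.005,.1)) for a in np.linspace(0,6.28,20)]]
def model(p,C,shape,z0=0):
    m=np.zeros(shape,np.uint8); K,Rm,t=C; c,s=math.cos(p[2]),math.sin(p[2])
    for P in PARTS:
        P=np.array(P); W=np.c_[c*P[:,0]-s*P[:,1]+p[0],s*P[:,0]+c*P[:,1]+p[1],P[:,2]+z0]
        q=(K@(Rm@W.T+t[:,None])).T; q=q[:,:2]/q[:,2:]
        h=cv2.convexHull((q*16).astype(np.int32)); cv2.fillConvexPoly(m,h,255,cv2.LINE_AA,4)
    return m.astype(float)/255
def fit(im,C,xy,thr=125,z0=0,name=None,r=60):
    u,v=proj([xy[0],xy[1],.05+z0],C=C).astype(int)
    mask=(im.max(2)<thr).astype(float); roi=np.zeros_like(mask); roi[max(0,v-r):v+r,max(0,u-r):u+r]=1; mask*=roi
    mask=cv2.morphologyEx(mask,cv2.MORPH_OPEN,np.ones((3,3)))
    def f(p): m=model(p,C,mask.shape,z0)*roi; return 1-np.minimum(m,mask).sum()/np.maximum(m,mask).sum()
    best=min((minimize(f,[xy[0],xy[1],a],method='Nelder-Mead',options=dict(initial_simplex=[[xy[0],xy[1],a],[xy[0]+.006,xy[1],a],[xy[0],xy[1]+.006,a],[xy[0],xy[1],a+.3]])) for a in(0,.4,.8,1.2)),key=lambda b:b.fun)
    p=best.x; print('finial xy',p[:2].round(4),'yaw mod90',round(p[2]%(math.pi/2),3),'1-IoU',round(best.fun,3),'maskpx',mask.sum())
    if name:
        o=im.copy(); cs,_=cv2.findContours((model(p,C,mask.shape,z0)>.5).astype(np.uint8),0,2); cv2.drawContours(o,cs,-1,(0,255,0),1)
        cs,_=cv2.findContours(mask.astype(np.uint8),0,2); cv2.drawContours(o,cs,-1,(255,0,255),1)
        cv2.imwrite('pics/'+name+'.png',cv2.resize(o[max(0,v-70):v+70,max(0,u-90):u+90],None,fx=4,fy=4))
    return p
E
python3 - <<'E'
from fit import *
im=cv2.imread('pics/w6.png'); C=cam()
p=fit(im,C,[.544,-.281],name='f1'); 
y=p[2]%(math.pi/2)+math.pi/4*0; ys=[y+k*math.pi/2 for k in(0,1,2)]; yt=min(ys,key=lambda a:abs(a-math.pi/2)); print(yt)
go([p[0],p[1],.24],yt)
E
```

```text
finial xy [ 0.5432 -0.2821] yaw mod90 0.851 1-IoU 0.746 maskpx 721.0
0.8507769339015394
t 40.1 pos [ 0.541  -0.278   0.4168] rpy [-3.141e+00 -1.000e-03  1.572e+00] F [-0.1  0.5 -0. ] w 0.0941
TOTAL trans before turn [-0.11  0.06  4.42]  after turn [-0.04  0.11  4.42]  twist [-0.01 -0.    7.21]
```

View pics/f1.png

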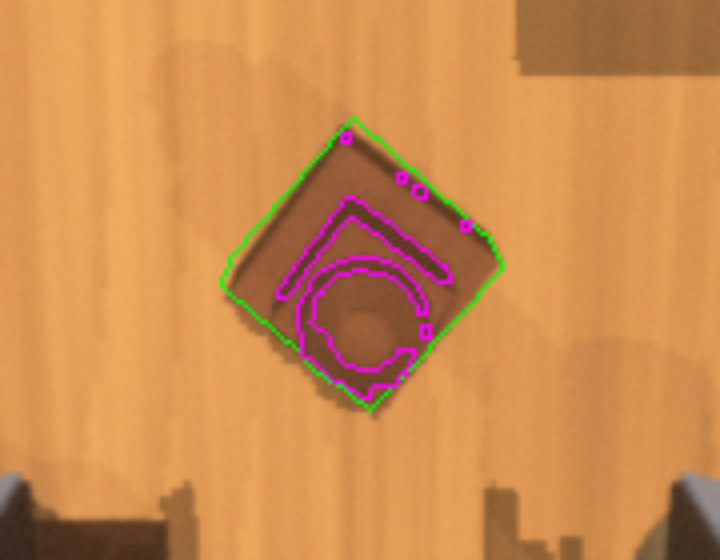

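The mask is too tight, but the green outline already hugs the finial. Refit using the green channel.

```bash
sed -i 's/im.max(2)<thr/im[...,1]<thr/; s/thr=125/thr=88/' fit.py; python3 - <<'E'
from fit import *
im=cv2.imread('pics/w6.png'); C=cam()
print(im[150:215:6,322,1],im[115,390],im[255,320])
for th in(80,90,100): p=fit(im,C,[.544,-.281],thr=th)
yt=p[2]%(math.pi/2); print(yt,yt+math.pi/2)
go([p[0],p[1],.24],yt if yt>.785 else yt+math.pi/2)
E
```

```text
[61 93 90 59 87 70 81 95 91 84 65] [ 62 108 158] [ 59 105 152]
finial xy [ 0.5432 -0.2822] yaw mod90 0.862 1-IoU 0.686 maskpx 890.0
finial xy [ 0.5431 -0.2828] yaw mod90 0.899 1-IoU 0.396 maskpx 1713.0
finial xy [ 0.5427 -0.2834] yaw mod90 0.921 1-IoU 0.075 maskpx 2704.0
0.9205105243895624 2.4913068511844587
t 40.1 pos [ 0.541  -0.278   0.4168] rpy [-3.141e+00 -1.000e-03  1.572e+00] F [-0.1  0.5 -0. ] w 0.0941
TOTAL trans before turn [-0.14  0.05  4.42]  after turn [-0.08  0.12  4.42]  twist [-0.01 -0.    6.51]
```

Emit:
play_rows(translation=[[0,0,0],[0,0,0],[0,0,0],[0,0,0],[0,0,0],[0,0,0],[0,0,0],[-0.08,0.12,0.3]], twist=[[0,0,1],[0,0,1],[0,0,1],[0,0,1],[0,0,1],[0,0,1],[0,0,0.5],[0,0,0]], gripper=[1,1,1,1,1,1,1,1])

```text
time: 40.95
tool_pos: [0.5432, -0.2825, 0.4073]
ee_rot: [3.137, -0.0, 0.924]
wrist_force: [-0.2, -0.0, 0.2]
width: 0.0939
finger_force: 0.0
```

Emit:
play_rows(translation=[[0,0,0.7],[0,0,0.8],[0,0,0.8],[0,0,0.8],[0,0,0.6],[0,0,0.3],[0,0,0.1],[0,0,0]], twist=[[0,0,0],[0,0,0],[0,0,0],[0,0,0],[0,0,0],[0,0,0],[0,0,0],[0,0,0]], gripper=[1,1,1,1,1,1,1,1])

```text
time: 41.75
tool_pos: [0.5429, -0.2841, 0.2407]
ee_rot: [-3.141, 0.001, 0.922]
wrist_force: [0.3, 0.2, 0.4]
width: 0.0942
finger_force: 0.0
```

Emit:
play_rows(translation=[[0,0,0],[0,0,0],[0,0,0],[0,0,0],[0,0,0],[0,0,0],[0,0,0],[0,0,0]], twist=[[0,0,0],[0,0,0],[0,0,0],[0,0,0],[0,0,0],[0,0,0],[0,0,0],[0,0,0]], gripper=[0.2,0,-0.2,-0.2,-1,-1,-1,-1])

```text
time: 42.55
tool_pos: [0.5428, -0.2844, 0.2406]
ee_rot: [-3.141, 0.001, 0.921]
wrist_force: [0.4, -0.1, -0.0]
width: 0.036
finger_force: 30.0
```

Emit:
play_rows(translation=[[0,0,0],[0,0,0],[0,0,0],[0,0,0],[0,0,0],[0,0,0]], twist=[[0,0,0],[0,0,0],[0,0,0],[0,0,0],[0,0,0],[0,0,0]], gripper=[-1,-1,-1,-1,-1,-1])

```text
time: 43.15
tool_pos: [0.5427, -0.2843, 0.2405]
ee_rot: [-3.141, 0.001, 0.921]
wrist_force: [-0.6, 0.4, -0.5]
width: 0.0356
finger_force: 30.0
```

Emit:
play_rows(translation=[[0,0,0],[0,0,0],[0,0,0],[0,0,0],[0,0,0],[0,0,0],[0,0,0],[0,0,0]], twist=[[0,0,0],[0,0,0],[0,0,0],[0,0,0],[0,0,0],[0,0,0],[0,0,-1],[0,0,-1]], gripper=[0.8,0.8,0.8,0.8,0.8,0.8,0.8,0.8])

```text
time: 43.95
tool_pos: [0.5428, -0.2843, 0.2406]
ee_rot: [-3.141, 0.0, 1.125]
wrist_force: [0.6, 0.5, -0.2]
width: 0.0847
finger_force: 0.0
```

Emit:
play_rows(translation=[[0,0,0],[0,0,0],[0,0,0],[0,0,0],[0,0,0],[0,0,0],[0,0,0],[0,0,0]], twist=[[0,0,-1],[0,0,-1],[0,0,-1],[0,0,-1],[0,0,-1],[0,0,-1],[0,0,-1],[0,0,-1]], gripper=[0.8,0.8,0.8,0.8,0.8,0.8,0.8,0.8])

```text
time: 44.75
tool_pos: [0.5428, -0.2843, 0.2406]
ee_rot: [-3.141, -0.0, 1.925]
wrist_force: [-0.2, 0.5, 0.6]
width: 0.0845
finger_force: 0.0
```

Emit:
play_rows(translation=[[0,0,0],[0,0,0],[0,0,0],[0,0,0],[0,0,0],[0,0,0],[0,0,0],[0,0,0]], twist=[[0,0,-1],[0,0,-1],[0,0,-1],[0,0,-1],[0,0,-1],[0,0,-0.7],[0,0,0],[0,0,0]], gripper=[0.8,0.8,0.8,0.8,0.8,0.8,0.8,-1])

```text
time: 45.55
tool_pos: [0.5428, -0.2843, 0.2406]
ee_rot: [-3.141, -0.001, 2.489]
wrist_force: [-0.4, 0.4, -0.7]
width: 0.0798
finger_force: 0.0
```

Emit:
play_rows(translation=[[0,0,0],[0,0,0],[0,0,0],[0,0,0],[0,0,0],[0,0,0],[0,0,0],[0,0,0]], twist=[[0,0,0],[0,0,0],[0,0,0],[0,0,0],[0,0,0],[0,0,0],[0,0,0],[0,0,0]], gripper=[-1,-1,-1,-1,-1,-1,-1,-1])

```text
time: 46.35
tool_pos: [0.5428, -0.2843, 0.2406]
ee_rot: [-3.141, -0.001, 2.491]
wrist_force: [0.1, 0.4, -0.5]
width: 0.0359
finger_force: 30.0
```

Emit:
play_rows(translation=[[0,0,0],[0,0,-0.3],[0,0,-0.7],[0,0,-0.8],[0,0,-0.8],[0,0,-0.8],[0,0,-0.7],[0,0,0]], twist=[[0,0,0],[0,0,0],[0,0,0],[0,0,0],[0,0,0],[0,0,0],[0,0,0],[0,0,0]], gripper=[-1,-1,-1,-1,-1,-1,-1,-1])

```text
time: 47.15
tool_pos: [0.5431, -0.2845, 0.411]
ee_rot: [3.141, 0.01, 2.491]
wrist_force: [0.2, -0.9, -0.9]
width: 0.0358
finger_force: 30.0
```

```bash
python3 - <<'E'
from h import *
robot.snapshot('wrist')
go([.6262,.1356,.4055],math.pi/2-.009)
E
```

```text
t 47.2 pos [ 0.5429 -0.2844  0.4075] rpy [-3.141  0.005  2.491] F [ 0.5 -0.5 -1.8] w 0.0356
TOTAL trans before turn [4.71 9.61 0.03]  after turn [10.52  1.99  0.05]  twist [0.02 0.05 9.29]
```

Emit:
play_rows(translation=[[0,0,0],[0,0,0],[0,0,0],[0,0,0],[0,0,0],[0,0,0],[0,0,0],[0,0,0]], twist=[[0,0,1],[0,0,1],[0,0,1],[0,0,1],[0,0,1],[0,0,1],[0,0,1],[0,0,1]], gripper=[-1,-1,-1,-1,-1,-1,-1,-1])

```text
time: 48.0
tool_pos: [0.5427, -0.2842, 0.4013]
ee_rot: [-3.136, -0.004, 1.687]
wrist_force: [0.5, -0.3, -1.5]
width: 0.0356
finger_force: 30.0
```

Emit:
play_rows(translation=[[0,0,0],[0,0,0],[0.4,0.1,0],[0.8,0.15,0],[0.8,0.15,0],[0.8,0.15,0],[0.8,0.15,0],[0.8,0.15,0]], twist=[[0,0,1],[0,0,0.29],[0,0,0],[0,0,0],[0,0,0],[0,0,0],[0,0,0],[0,0,0]], gripper=[-1,-1,-1,-1,-1,-1,-1,-1])

```text
time: 48.8
tool_pos: [0.5785, -0.1062, 0.4038]
ee_rot: [-3.139, -0.001, 1.564]
wrist_force: [0.1, 0.3, -2.0]
width: 0.0357
finger_force: 30.0
```

Emit:
play_rows(translation=[[0.8,0.15,0],[0.8,0.15,0],[0.8,0.15,0],[0.8,0.15,0],[0.8,0.15,0],[0.8,0.15,0],[0.8,0.15,0],[0.4,0.1,0]], twist=[[0,0,0],[0,0,0],[0,0,0],[0,0,0],[0,0,0],[0,0,0],[0,0,0],[0,0,0]], gripper=[-1,-1,-1,-1,-1,-1,-1,-1])

```text
time: 49.6
tool_pos: [0.6262, 0.1345, 0.4036]
ee_rot: [-3.139, -0.001, 1.567]
wrist_force: [0.5, -0.2, -0.6]
width: 0.0357
finger_force: 30.0
```

Emit:
play_rows(translation=[[0,0,0],[0,0,0],[0,0,0]], twist=[[0,0,0],[0,0,0],[0,0,0]], gripper=[-1,-1,-1])

```text
time: 49.9
tool_pos: [0.6266, 0.1296, 0.4045]
ee_rot: [-3.14, 0.001, 1.56]
wrist_force: [1.5, -0.3, -1.7]
width: 0.0362
finger_force: 30.0
```

```bash
python3 - <<'E'
from h import *
shot('w7'); spots('wrist','left_tenon','middle_tenon','right_tenon')
go([.6262,.1356,.374],math.pi/2-.009)
E
```

```text
left_tenon []
middle_tenon [(0.72, [0.625, 0.138, 0.101])]
right_tenon []
t 50.1 pos [0.6266 0.1297 0.4048] rpy [-3.141  0.     1.56 ] F [ 0.6  0.  -1.5] w 0.0355
TOTAL trans before turn [ 0.15 -0.01  0.77]  after turn [ 0.15 -0.01  0.77]  twist [-0.01  0.   -0.02]
```

View pics/w7.png

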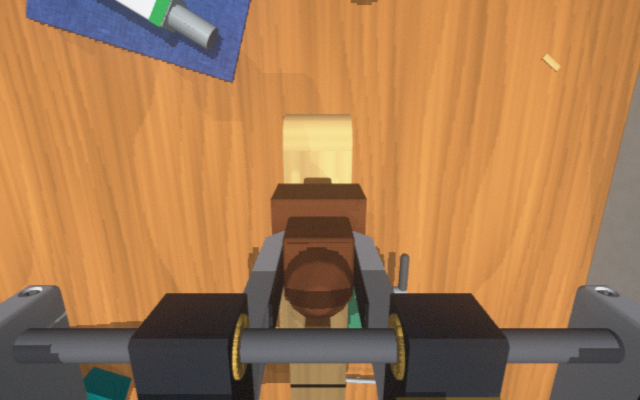

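The finial is centred on the rail at u≈318, and the tenon just peeks out at (318,181). Shifting 6 mm and lowering.

Emit:
play_rows(translation=[[0.15,-0.01,0],[0,0,0.3],[0,0,0.35],[0,0,0.12],[0,0,0],[0,0,0.1],[0,0,0.1],[0,0,0]], twist=[[0,0,-0.02],[0,0,0],[0,0,0],[0,0,0],[0,0,0],[0,0,0],[0,0,0],[0,0,0]], gripper=[-1,-1,-1,-1,-1,-1,-1,-1])

```text
time: 50.9
tool_pos: [0.6263, 0.1368, 0.3654]
ee_rot: [-3.14, 0.0, 1.564]
wrist_force: [0.5, -0.2, -1.7]
width: 0.0359
finger_force: 30.0
```

Emit:
play_rows(translation=[[0,0,0.1],[0,0,0.1],[0,0,0]], twist=[[0,0,0],[0,0,0],[0,0,0]], gripper=[-1,-1,-1])

```text
time: 51.2
tool_pos: [0.6262, 0.1368, 0.3568]
ee_rot: [-3.14, 0.0, 1.564]
wrist_force: [1.0, -0.5, -2.6]
width: 0.0356
finger_force: 30.0
```

Emit:
play_rows(translation=[[-0.02,0,0.1],[0,0,0.1],[0,0,0.1],[0,0,0.06],[0,0,0],[0,0,0]], twist=[[0,0,0],[0,0,0],[0,0,0],[0,0,0],[0,0,0],[0,0,0]], gripper=[-1,-1,-1,-1,-1,-1])

```text
time: 51.8
tool_pos: [0.6262, 0.1362, 0.3433]
ee_rot: [-3.141, -0.0, 1.564]
wrist_force: [-0.2, 0.3, -1.3]
width: 0.0357
finger_force: 30.0
```

Emit:
play_rows(translation=[[0,0,0.05],[0,0,0.03],[0,0,0],[0,0,0]], twist=[[0,0,0],[0,0,0],[0,0,0],[0,0,0]], gripper=[-1,-1,-1,-1])

```text
time: 52.2
tool_pos: [0.6263, 0.1361, 0.3406]
ee_rot: [-3.141, -0.0, 1.564]
wrist_force: [-0.7, -0.1, 0.4]
width: 0.0359
finger_force: 30.0
```

Emit:
play_rows(translation=[[0,0,0],[0,0,0],[0,0,0],[0,0,0],[0,0,0],[0,0,0],[0,0,-0.4],[0,0,-0.8]], twist=[[0,0,0],[0,0,0],[0,0,0],[0,0,0],[0,0,0],[0,0,0],[0,0,0],[0,0,0]], gripper=[1,1,1,1,1,1,1,1])

```text
time: 53.0
tool_pos: [0.6259, 0.1361, 0.3848]
ee_rot: [-3.133, 0.001, 1.564]
wrist_force: [1.1, -0.6, -0.6]
width: 0.093
finger_force: 0.0
```

Emit:
play_rows(translation=[[0,0,-0.8],[-0.4,-0.3,0],[-0.8,-0.46,0],[-0.8,-0.46,0],[-0.8,-0.46,0],[-0.8,-0.46,0],[-0.8,-0.46,0],[-0.8,-0.46,0]], twist=[[0,0,0],[0,0,0],[0,0,0],[0,0,0],[0,0,0],[0,0,0],[0,0,0],[0,0,0]], gripper=[1,1,1,1,1,1,1,1])

```text
time: 53.8
tool_pos: [0.5014, -0.0721, 0.4204]
ee_rot: [-3.141, 0.0, 1.564]
wrist_force: [0.5, 0.0, 0.3]
width: 0.0943
finger_force: 0.0
```

Emit:
play_rows(translation=[[-0.8,-0.46,0],[-0.8,-0.46,0],[-0.8,-0.46,0],[-0.8,-0.46,0],[-0.8,-0.46,0],[-0.8,-0.46,0],[-0.4,-0.2,0],[0,0,0]], twist=[[0,0,0],[0,0,0],[0,0,0],[0,0,0],[0,0,0],[0,0,0],[0,0,0],[0,0,0]], gripper=[1,1,1,1,1,1,1,1])

```text
time: 54.6
tool_pos: [0.3816, -0.2798, 0.4203]
ee_rot: [-3.14, 0.0, 1.56]
wrist_force: [0.9, 0.1, -0.3]
width: 0.094
finger_force: 0.0
```

Emit:
play_rows(translation=[[0,0,0],[0,0,0],[0,0,0]], twist=[[0,0,0],[0,0,0],[0,0,0]], gripper=[1,1,1])

```text
time: 54.9
tool_pos: [0.3831, -0.2773, 0.4204]
ee_rot: [-3.141, -0.0, 1.566]
wrist_force: [0.9, 0.2, 0.5]
width: 0.0941
finger_force: 0.0
```

```bash
python3 - <<'E'
from fit import *
im,C=shot('w8'); spots('wrist','finial1')
p=fit(im,C,[.386,-.281],thr=100,name='f8'); y=p[2]%(math.pi/2)
go([p[0],p[1],.24],y if y>.785 else y+math.pi/2)
robot.snapshot('side'); spots('side','finial1')
E
```

```text
finial1 [(0.86, [0.315, -0.185, -0.001]), (0.71, [0.425, -0.303, 0.002]), (0.55, [0.45, -0.401, 0.001])]
finial xy [ 0.4258 -0.3024] yaw mod90 0.252 1-IoU 0.068 maskpx 2827.0
t 55.0 pos [ 0.3831 -0.2774  0.4204] rpy [-3.141 -0.     1.565] F [-0.1 -0.2 -0.2] w 0.0941
TOTAL trans before turn [-0.62  1.07  4.51]  after turn [-0.87  0.88  4.51]  twist [-0.01 -0.   -2.58]
finial1 [(0.97, [0.315, -0.188, 0.003]), (0.94, [0.43, -0.302, 0.005]), (0.61, [0.452, -0.397, -0.002])]
```

View pics/f8.png

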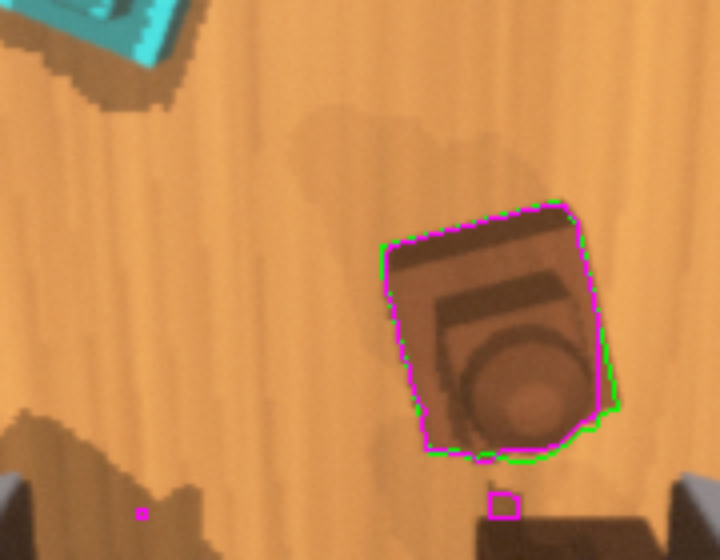

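That finial was knocked to (0.426,-0.302). The fit outline matches it, with the turquoise one clear of it at upper left. I'll take it at its new place.

Emit:
play_rows(translation=[[0,0,0],[0,0,0],[0,0,0],[-0.43,0.44,0],[-0.44,0.44,0],[0,0,0],[0,0,0.4],[0,0,0.8]], twist=[[0,0,-0.9],[0,0,-0.9],[0,0,-0.78],[0,0,0],[0,0,0],[0,0,0],[0,0,0],[0,0,0]], gripper=[1,1,1,1,1,1,1,1])

```text
time: 55.9
tool_pos: [0.4256, -0.3031, 0.3748]
ee_rot: [3.139, 0.005, 1.822]
wrist_force: [-0.2, -0.4, -0.1]
width: 0.0938
finger_force: 0.0
```

Emit:
play_rows(translation=[[0,0,0.8],[0,0,0.8],[0,0,0.8],[0,0,0.5],[0,0,0.3],[0,0,0.1],[0,0,0],[0,0,0]], twist=[[0,0,0],[0,0,0],[0,0,0],[0,0,0],[0,0,0],[0,0,0],[0,0,0],[0,0,0]], gripper=[1,1,1,1,1,1,1,1])

```text
time: 56.7
tool_pos: [0.4256, -0.3034, 0.2418]
ee_rot: [3.141, 0.002, 1.822]
wrist_force: [-0.4, 0.1, -0.4]
width: 0.0938
finger_force: 0.0
```

Emit:
play_rows(translation=[[0,0,0],[0,0,0],[0,0,0],[0,0,0],[0,0,0],[0,0,0],[0,0,0],[0,0,0]], twist=[[0,0,0],[0,0,0],[0,0,0],[0,0,0],[0,0,0],[0,0,0],[0,0,0],[0,0,0]], gripper=[0.2,0,-0.2,-0.2,-1,-1,-1,-1])

```text
time: 57.5
tool_pos: [0.4253, -0.3031, 0.2403]
ee_rot: [-3.141, -0.0, 1.822]
wrist_force: [-0.2, -0.1, -0.7]
width: 0.0355
finger_force: 30.0
```

Emit:
play_rows(translation=[[0,0,0],[0,0,0],[0,0,0],[0,0,0]], twist=[[0,0,0],[0,0,0],[0,0,0],[0,0,0]], gripper=[-1,-1,-1,-1])

```text
time: 57.9
tool_pos: [0.4252, -0.3031, 0.2403]
ee_rot: [-3.141, -0.0, 1.822]
wrist_force: [0.1, 0.2, -0.8]
width: 0.036
finger_force: 30.0
```

Now open, quarter turn (+15.7), regrip and lift.

Emit:
play_rows(translation=[[0,0,0],[0,0,0],[0,0,0],[0,0,0],[0,0,0],[0,0,0],[0,0,0],[0,0,0]], twist=[[0,0,0],[0,0,0],[0,0,0],[0,0,0],[0,0,0],[0,0,0],[0,0,1],[0,0,1]], gripper=[0.8,0.8,0.8,0.8,0.8,0.8,0.8,0.8])

```text
time: 58.7
tool_pos: [0.4252, -0.3031, 0.2403]
ee_rot: [-3.141, -0.0, 1.618]
wrist_force: [-0.8, -0.1, 0.2]
width: 0.0843
finger_force: 0.0
```

Emit:
play_rows(translation=[[0,0,0],[0,0,0],[0,0,0],[0,0,0],[0,0,0],[0,0,0],[0,0,0],[0,0,0]], twist=[[0,0,1],[0,0,1],[0,0,1],[0,0,1],[0,0,1],[0,0,1],[0,0,1],[0,0,1]], gripper=[0.8,0.8,0.8,0.8,0.8,0.8,0.8,0.8])

```text
time: 59.5
tool_pos: [0.4252, -0.3031, 0.2403]
ee_rot: [-3.141, 0.001, 0.818]
wrist_force: [-0.3, 0.7, 0.8]
width: 0.0848
finger_force: 0.0
```

Emit:
play_rows(translation=[[0,0,0],[0,0,0],[0,0,0],[0,0,0],[0,0,0],[0,0,0],[0,0,0],[0,0,0]], twist=[[0,0,1],[0,0,1],[0,0,1],[0,0,1],[0,0,1],[0,0,0.7],[0,0,0],[0,0,0]], gripper=[0.8,0.8,0.8,0.8,0.8,0.8,0.8,-1])

```text
time: 60.3
tool_pos: [0.4252, -0.3031, 0.2403]
ee_rot: [-3.141, 0.001, 0.253]
wrist_force: [-0.4, 0.6, -1.2]
width: 0.0797
finger_force: 0.0
```

Emit:
play_rows(translation=[[0,0,0],[0,0,0],[0,0,0],[0,0,0],[0,0,0],[0,0,0],[0,0,0],[0,0,0]], twist=[[0,0,0],[0,0,0],[0,0,0],[0,0,0],[0,0,0],[0,0,0],[0,0,0],[0,0,0]], gripper=[-1,-1,-1,-1,-1,-1,-1,-1])

```text
time: 61.1
tool_pos: [0.4252, -0.3031, 0.2403]
ee_rot: [-3.141, 0.001, 0.252]
wrist_force: [0.6, 0.7, 0.4]
width: 0.0355
finger_force: 30.0
```

Emit:
play_rows(translation=[[0,0,0],[0,0,-0.3],[0,0,-0.7],[0,0,-0.8],[0,0,-0.8],[0,0,-0.8],[0,0,-0.7],[0,0,0]], twist=[[0,0,0],[0,0,0],[0,0,0],[0,0,0],[0,0,0],[0,0,0],[0,0,0],[0,0,0]], gripper=[-1,-1,-1,-1,-1,-1,-1,-1])

```text
time: 61.9
tool_pos: [0.4257, -0.3034, 0.4101]
ee_rot: [3.133, -0.005, 0.252]
wrist_force: [1.7, 0.2, -1.5]
width: 0.0358
finger_force: 30.0
```

```bash
python3 - <<'E'
from h import *
robot.snapshot('wrist')
go([.6250,.0010,.4045],-.009)
E
```

```text
t 62.0 pos [ 0.4254 -0.3032  0.4068] rpy [ 3.137e+00 -2.000e-03  2.520e-01] F [-0.9 -0.3 -2.3] w 0.0358
TOTAL trans before turn [ 6.73 -6.12  0.05]  after turn [ 4.92 -7.65  0.06]  twist [ 0.04 -0.03  2.61]
```

Emit:
play_rows(translation=[[0,0,0],[0,0,0],[0,0,0],[0.25,-0.4,0],[0.48,-0.75,0],[0.48,-0.75,0],[0.48,-0.75,0],[0.48,-0.75,0]], twist=[[0,0,0.87],[0,0,0.87],[0,0,0.87],[0,0,0],[0,0,0],[0,0,0],[0,0,0],[0,0,0]], gripper=[-1,-1,-1,-1,-1,-1,-1,-1])

```text
time: 62.75
tool_pos: [0.5137, -0.1667, 0.4013]
ee_rot: [-3.14, 0.005, -0.01]
wrist_force: [1.0, -1.0, -2.0]
width: 0.0359
finger_force: 30.0
```

Emit:
play_rows(translation=[[0.48,-0.75,0],[0.48,-0.75,0],[0.48,-0.75,0],[0.48,-0.75,0],[0.48,-0.75,0],[0.35,-0.5,0],[0,0,0],[0,0,0]], twist=[[0,0,0],[0,0,0],[0,0,0],[0,0,0],[0,0,0],[0,0,0],[0,0,0],[0,0,0]], gripper=[-1,-1,-1,-1,-1,-1,-1,-1])

```text
time: 63.55
tool_pos: [0.6249, 0.0013, 0.4013]
ee_rot: [3.141, 0.006, -0.008]
wrist_force: [0.1, 0.1, -1.9]
width: 0.0357
finger_force: 30.0
```

```bash
python3 - <<'E'
from h import *
robot.snapshot('wrist')
go([.6250,.0008,.374],-.009)
E
```

```text
t 63.6 pos [6.247e-01 6.000e-04 4.021e-01] rpy [ 3.141  0.005 -0.009] F [-0.1  0.2 -2. ] w 0.0359
TOTAL trans before turn [ 0.01 -0.    0.7 ]  after turn [ 0.01 -0.    0.7 ]  twist [ 0.    0.05 -0.  ]
```

Emit:
play_rows(translation=[[0,0,0.3],[0,0,0.3],[0,0,0.1],[0,0,0],[0,0,0.1],[0,0,0.1],[0,0,0.1],[0,0,0]], twist=[[0,0,0],[0,0,0],[0,0,0],[0,0,0],[0,0,0],[0,0,0],[0,0,0],[0,0,0]], gripper=[-1,-1,-1,-1,-1,-1,-1,-1])

```text
time: 64.4
tool_pos: [0.6248, 0.0011, 0.3633]
ee_rot: [-3.141, 0.002, -0.009]
wrist_force: [0.1, 0.5, -1.2]
width: 0.0358
finger_force: 30.0
```

Emit:
play_rows(translation=[[0,0,0.12],[0,0,0.12],[0,0,0.12],[0,0,0.1],[0,0,0.06],[0,0,0.04],[0,0,0],[0,0,0]], twist=[[0,0,0],[0,0,0],[0,0,0],[0,0,0],[0,0,0],[0,0,0],[0,0,0],[0,0,0]], gripper=[-1,-1,-1,-1,-1,-1,-1,-1])

```text
time: 65.2
tool_pos: [0.6249, 0.001, 0.342]
ee_rot: [-3.142, 0.001, -0.009]
wrist_force: [0.7, 0.4, -1.9]
width: 0.0357
finger_force: 30.0
```

Emit:
play_rows(translation=[[0,0,0.05],[0,0,0],[0,0,0],[0,0,0],[0,0,0],[0,0,0],[0,0,0],[0,0,0]], twist=[[0,0,0],[0,0,0],[0,0,0],[0,0,0],[0,0,0],[0,0,0],[0,0,0],[0,0,0]], gripper=[-1,-1,1,1,1,1,1,1])

```text
time: 66.0
tool_pos: [0.6249, 0.001, 0.3398]
ee_rot: [-3.141, 0.001, -0.009]
wrist_force: [0.2, -0.3, 0.8]
width: 0.0806
finger_force: 0.0
```

Emit:
play_rows(translation=[[0,0,0],[0,0,-0.4],[0,0,-0.8],[0,0,-0.8],[-0.2,0.4,0],[-0.35,0.8,0],[-0.35,0.8,0],[-0.35,0.8,0]], twist=[[0,0,0],[0,0,0],[0,0,0],[0,0,0],[0,0,0],[0,0,0],[0,0,0],[0,0,0]], gripper=[1,1,1,1,1,1,1,1])

```text
time: 66.8
tool_pos: [0.5729, -0.1119, 0.4185]
ee_rot: [-3.141, 0.003, -0.009]
wrist_force: [0.3, -0.6, -0.9]
width: 0.0939
finger_force: 0.0
```

Emit:
play_rows(translation=[[-0.35,0.8,0],[-0.35,0.8,0],[-0.35,0.8,0],[-0.35,0.8,0],[-0.35,0.8,0],[-0.35,0.8,0],[-0.35,0.8,0],[-0.35,0.8,0]], twist=[[0,0,0],[0,0,0],[0,0,0],[0,0,0],[0,0,0],[0,0,0],[0,0,0],[0,0,0]], gripper=[1,1,1,1,1,1,1,1])

```text
time: 67.6
tool_pos: [0.4581, -0.367, 0.4186]
ee_rot: [-3.141, 0.002, -0.01]
wrist_force: [0.4, 0.5, -1.1]
width: 0.094
finger_force: 0.0
```

Emit:
play_rows(translation=[[-0.3,0.8,0],[0,0,0],[0,0,0],[0,0,0]], twist=[[0,0,0],[0,0,0],[0,0,0],[0,0,0]], gripper=[1,1,1,1])

```text
time: 68.0
tool_pos: [0.4473, -0.3967, 0.4193]
ee_rot: [-3.14, 0.001, -0.009]
wrist_force: [-0.1, 0.1, 0.8]
width: 0.0939
finger_force: 0.0
```

```bash
python3 - <<'E'
from fit import *
im,C=shot('w9'); spots('wrist','finial1')
p=fit(im,C,[.452,-.401],thr=100,name='f9',r=75); y=p[2]%(math.pi/2)
go([p[0],p[1],.24],y if y<.785 else y-math.pi/2)
robot.snapshot('side'); spots('side','finial1','gauge')
E
```

```text
finial1 [(0.55, [0.452, -0.405, 0.001])]
finial xy [ 0.4515 -0.4025] yaw mod90 1.541 1-IoU 0.276 maskpx 3459.0
t 68.1 pos [ 0.4477 -0.3963  0.4198] rpy [-3.141e+00  1.000e-03 -8.000e-03] F [-0.3  0.2 -0.2] w 0.094
TOTAL trans before turn [0.1  0.16 4.49]  after turn [0.1  0.15 4.49]  twist [-0.    0.01  0.23]
finial1 [(0.98, [0.318, -0.188, 0.002]), (0.78, [0.45, -0.4, -0.003])]
gauge [(0.41, [0.44, 0.321, 0.02])]
```

View pics/f9.png

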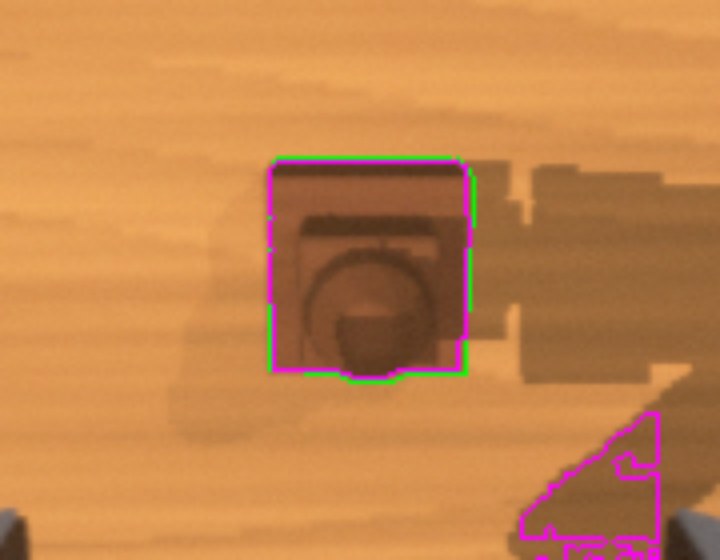

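The third finial is square to the tool and the fit hugs it. First grip here, then quarter turn and regrip.

Emit:
play_rows(translation=[[0.1,0.15,0],[0,0,0.4],[0,0,0.8],[0,0,0.8],[0,0,0.8],[0,0,0.8],[0,0,0.5],[0,0,0.3]], twist=[[0,0,0.1],[0,0,0],[0,0,0],[0,0,0],[0,0,0],[0,0,0],[0,0,0],[0,0,0]], gripper=[1,1,1,1,1,1,1,1])

```text
time: 69.05
tool_pos: [0.451, -0.403, 0.2412]
ee_rot: [-3.139, 0.004, -0.019]
wrist_force: [0.0, 0.6, -1.2]
width: 0.0943
finger_force: 0.0
```

Emit:
play_rows(translation=[[0,0,0.09],[0,0,0],[0,0,0],[0,0,0],[0,0,0],[0,0,0],[0,0,0],[0,0,0]], twist=[[0,0,0],[0,0,0],[0,0,0],[0,0,0],[0,0,0],[0,0,0],[0,0,0],[0,0,0]], gripper=[1,1,0.2,0,-0.2,-0.2,-1,-1])

```text
time: 69.85
tool_pos: [0.4511, -0.4034, 0.2404]
ee_rot: [3.142, 0.001, -0.019]
wrist_force: [0.1, -1.0, 0.3]
width: 0.0495
finger_force: 0.0
```

Emit:
play_rows(translation=[[0,0,0],[0,0,0],[0,0,0],[0,0,0],[0,0,0],[0,0,0]], twist=[[0,0,0],[0,0,0],[0,0,0],[0,0,0],[0,0,0],[0,0,0]], gripper=[-1,-1,-1,-1,-1,-1])

```text
time: 70.45
tool_pos: [0.4511, -0.4033, 0.2402]
ee_rot: [-3.141, 0.001, -0.019]
wrist_force: [-0.3, 1.8, 1.4]
width: 0.0355
finger_force: 30.0
```

Emit:
play_rows(translation=[[0,0,0],[0,0,0],[0,0,0],[0,0,0],[0,0,0],[0,0,0],[0,0,0],[0,0,0]], twist=[[0,0,0],[0,0,0],[0,0,0],[0,0,0],[0,0,0],[0,0,0],[0,0,-1],[0,0,-1]], gripper=[0.8,0.8,0.8,0.8,0.8,0.8,0.8,0.8])

```text
time: 71.25
tool_pos: [0.4511, -0.4034, 0.2403]
ee_rot: [-3.141, 0.001, 0.185]
wrist_force: [-0.1, -0.2, -0.5]
width: 0.0848
finger_force: 0.0
```

Emit:
play_rows(translation=[[0,0,0],[0,0,0],[0,0,0],[0,0,0],[0,0,0],[0,0,0],[0,0,0],[0,0,0]], twist=[[0,0,-1],[0,0,-1],[0,0,-1],[0,0,-1],[0,0,-1],[0,0,-1],[0,0,-1],[0,0,-1]], gripper=[0.8,0.8,0.8,0.8,0.8,0.8,0.8,0.8])

```text
time: 72.05
tool_pos: [0.4511, -0.4034, 0.2403]
ee_rot: [-3.141, 0.0, 0.985]
wrist_force: [-0.3, 0.4, 0.3]
width: 0.0845
finger_force: 0.0
```

Emit:
play_rows(translation=[[0,0,0],[0,0,0],[0,0,0],[0,0,0],[0,0,0],[0,0,0],[0,0,0],[0,0,0]], twist=[[0,0,-1],[0,0,-1],[0,0,-1],[0,0,-1],[0,0,-1],[0,0,-0.7],[0,0,0],[0,0,0]], gripper=[0.8,0.8,0.8,0.8,0.8,0.8,0.8,-1])

```text
time: 72.85
tool_pos: [0.4511, -0.4034, 0.2403]
ee_rot: [-3.141, -0.0, 1.549]
wrist_force: [0.9, 0.7, 0.0]
width: 0.0799
finger_force: 0.0
```

Emit:
play_rows(translation=[[0,0,0],[0,0,0],[0,0,0],[0,0,0],[0,0,0],[0,0,0],[0,0,0],[0,0,0]], twist=[[0,0,0],[0,0,0],[0,0,0],[0,0,0],[0,0,0],[0,0,0],[0,0,0],[0,0,0]], gripper=[-1,-1,-1,-1,-1,-1,-1,-1])

```text
time: 73.65
tool_pos: [0.4511, -0.4034, 0.2403]
ee_rot: [-3.141, 0.0, 1.551]
wrist_force: [0.7, 0.4, -0.2]
width: 0.0358
finger_force: 30.0
```

Emit:
play_rows(translation=[[0,0,0],[0,0,-0.3],[0,0,-0.7],[0,0,-0.8],[0,0,-0.8],[0,0,-0.8],[0,0,-0.7],[0,0,0]], twist=[[0,0,0],[0,0,0],[0,0,0],[0,0,0],[0,0,0],[0,0,0],[0,0,0],[0,0,-0.11]], gripper=[-1,-1,-1,-1,-1,-1,-1,-1])

```text
time: 74.45
tool_pos: [0.4513, -0.4035, 0.4106]
ee_rot: [3.135, 0.008, 1.562]
wrist_force: [-0.1, -0.2, -0.8]
width: 0.0359
finger_force: 30.0
```

Emit:
play_rows(translation=[[0.4,0.25,0],[0.75,0.47,0],[0.75,0.47,0],[0.75,0.47,0],[0.75,0.47,0],[0.75,0.47,0],[0.75,0.47,0],[0.75,0.47,0]], twist=[[0,0,0],[0,0,0],[0,0,0],[0,0,0],[0,0,0],[0,0,0],[0,0,0],[0,0,0]], gripper=[-1,-1,-1,-1,-1,-1,-1,-1])

```text
time: 75.25
tool_pos: [0.5952, -0.1773, 0.402]
ee_rot: [-3.137, -0.001, 1.562]
wrist_force: [0.3, -0.2, -1.1]
width: 0.0359
finger_force: 30.0
```

Emit:
play_rows(translation=[[0.75,0.47,0],[0.36,0.25,0],[0,0,0],[0,0,0],[0,0,0]], twist=[[0,0,0],[0,0,0],[0,0,0],[0,0,0],[0,0,0]], gripper=[-1,-1,-1,-1,-1])

```text
time: 75.75
tool_pos: [0.6234, -0.136, 0.4039]
ee_rot: [-3.14, 0.001, 1.56]
wrist_force: [0.2, 0.4, -2.4]
width: 0.0359
finger_force: 30.0
```

```bash
python3 - <<'E'
from h import *
robot.snapshot('wrist')
go([.6238,-.1341,.374],math.pi/2-.009)
E
```

```text
t 75.8 pos [ 0.6234 -0.1361  0.4041] rpy [-3.14  0.    1.56] F [-0.   1.1 -1.3] w 0.0358
TOTAL trans before turn [0.05 0.01 0.75]  after turn [0.05 0.01 0.75]  twist [-0.01  0.   -0.02]
```

Emit:
play_rows(translation=[[0.04,0.01,0.3],[0,0,0.3],[0,0,0.15],[0,0,0],[0,0,0.1],[0,0,0.1],[0,0,0.1],[0,0,0]], twist=[[0,0,-0.02],[0,0,0],[0,0,0],[0,0,0],[0,0,0],[0,0,0],[0,0,0],[0,0,0]], gripper=[-1,-1,-1,-1,-1,-1,-1,-1])

```text
time: 76.6
tool_pos: [0.6239, -0.1328, 0.3678]
ee_rot: [3.138, 0.002, 1.564]
wrist_force: [-4.5, 1.5, 13.3]
width: 0.0359
finger_force: 30.0
```

It has landed on the tenon about 1.5 mm too far in +y. Lift a little, correct, retry.

Emit:
play_rows(translation=[[0,0,-0.15],[-0.04,0,0],[0,0,0],[0,0,0]], twist=[[0,0,0],[0,0,0],[0,0,0],[0,0,0]], gripper=[-1,-1,-1,-1])

```text
time: 77.0
tool_pos: [0.6246, -0.1347, 0.3681]
ee_rot: [-3.141, 0.0, 1.564]
wrist_force: [0.0, -0.7, 0.8]
width: 0.0359
finger_force: 30.0
```

```bash
python3 - <<'E'
from h import *
shot('w10')
go([.6238,-.1344,.3685],math.pi/2-.009)
E
```

```text
t 77.0 pos [ 0.6246 -0.1347  0.3682] rpy [-3.141  0.     1.564] F [-0.7 -1.   1.8] w 0.0359
TOTAL trans before turn [ 0.01 -0.02 -0.01]  after turn [ 0.01 -0.02 -0.01]  twist [-0.    0.    0.02]
```

View pics/w10.png

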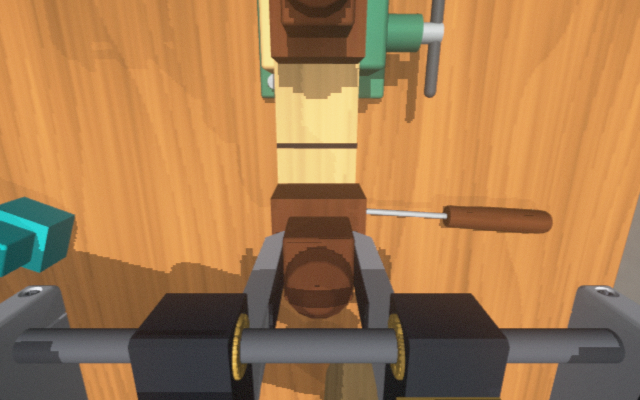

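The finial's centre (u 318.5) sits about 1 mm to +x of the rail's centreline (u≈317). Nudge by -x and lower.

Emit:
play_rows(translation=[[0,0,-0.04],[0,-0.025,0],[0,0,0],[0,0,0.08],[0,0,0.08],[0,0,0.08],[0,0,0]], twist=[[0,0,0],[0,0,0],[0,0,0],[0,0,0],[0,0,0],[0,0,0],[0,0,0]], gripper=[-1,-1,-1,-1,-1,-1,-1])

```text
time: 77.75
tool_pos: [0.6233, -0.1345, 0.359]
ee_rot: [-3.139, -0.001, 1.564]
wrist_force: [-0.1, -1.0, -1.6]
width: 0.036
finger_force: 30.0
```

Entering freely. Down to z 0.340.

Emit:
play_rows(translation=[[0,0,0.12],[0,0,0.12],[0,0,0.12],[0,0,0.06],[0,0,0.04],[0,0,0],[0,0,0]], twist=[[0,0,0],[0,0,0],[0,0,0],[0,0,0],[0,0,0],[0,0,0],[0,0,0]], gripper=[-1,-1,-1,-1,-1,-1,-1])

```text
time: 78.45
tool_pos: [0.6234, -0.1345, 0.3419]
ee_rot: [-3.141, -0.0, 1.564]
wrist_force: [-0.5, -1.0, -1.8]
width: 0.0356
finger_force: 30.0
```

Emit:
play_rows(translation=[[0,0,0.03],[0,0,0],[0,0,0],[0,0,0]], twist=[[0,0,0],[0,0,0],[0,0,0],[0,0,0]], gripper=[-1,-1,-1,-1])

```text
time: 78.85
tool_pos: [0.6234, -0.1345, 0.3406]
ee_rot: [-3.141, -0.0, 1.564]
wrist_force: [-1.2, 0.3, -0.9]
width: 0.0357
finger_force: 30.0
```

Emit:
play_rows(translation=[[0,0,0.04],[0,0,0],[0,0,0],[0,0,0]], twist=[[0,0,0],[0,0,0],[0,0,0],[0,0,0]], gripper=[-1,-1,-1,-1])

```text
time: 79.25
tool_pos: [0.6234, -0.1345, 0.3403]
ee_rot: [3.141, 0.0, 1.564]
wrist_force: [-0.9, 0.4, 5.4]
width: 0.0356
finger_force: 30.0
```

Emit:
play_rows(translation=[[0,0,0],[0,0,0],[0,0,0],[0,0,0],[0,0,0],[0,0,0],[0,0,0],[0,0,-0.4]], twist=[[0,0,0],[0,0,0],[0,0,0],[0,0,0],[0,0,0],[0,0,0],[0,0,0],[0,0,0]], gripper=[1,1,1,1,1,1,1,1])

```text
time: 80.05
tool_pos: [0.623, -0.1344, 0.3521]
ee_rot: [-3.135, -0.002, 1.564]
wrist_force: [0.5, -0.3, -1.1]
width: 0.0933
finger_force: 0.0
```

Emit:
play_rows(translation=[[0,0,-0.8],[0,0,-0.8],[0,0,-0.6],[0,-0.6,0],[0,-0.8,0],[0,-0.8,0],[0,-0.8,0],[0,-0.8,0]], twist=[[0,0,0],[0,0,0],[0,0,0],[0,0,0],[0,0,0],[0,0,0],[0,0,0],[0,0,0]], gripper=[1,1,1,1,1,1,1,1])

```text
time: 80.85
tool_pos: [0.4702, -0.1333, 0.4432]
ee_rot: [-3.141, 0.0, 1.564]
wrist_force: [-0.0, -0.3, 0.4]
width: 0.0938
finger_force: 0.0
```

```bash
python3 - <<'E'
from fit import *
ims={}
for c in('scene','side'):
    ims[c],C=shot('end_'+c,c); spots(c,'finial1','gauge','mat','glue_jar','mallet')
a=cv2.resize(ims['scene'][130:300,170:460],(800,470)); b=cv2.resize(ims['side'][120:250,190:440],(800,416))
cv2.imwrite('pics/end.png',cv2.resize(np.vstack([a,b]),(540,598)))
print(robot.get_obs()['time'])
E
```

```text
finial1 [(0.91, [0.624, -0.0, 0.1]), (0.83, [0.315, -0.187, -0.0]), (0.59, [0.628, -0.138, 0.105]), (0.58, [0.624, 0.141, 0.1])]
gauge [(0.56, [0.44, 0.324, 0.023]), (0.24, [0.761, -0.172, 0.001])]
mat [(0.87, [0.446, 0.33, -0.001]), (0.64, [0.676, 0.371, 0.0]), (0.5, [0.594, -0.083, 0.069])]
glue_jar [(0.87, [0.68, 0.371, 0.0])]
mallet [(0.81, [0.668, -0.399, -0.002])]
finial1 [(0.75, [0.314, -0.187, 0.001]), (0.7, [0.63, 0.004, 0.101]), (0.67, [0.624, -0.131, 0.096]), (0.51, [0.628, 0.133, 0.102])]
gauge [(0.69, [0.441, 0.321, 0.02])]
mat [(0.62, [0.445, 0.329, 0.003])]
glue_jar [(0.9, [0.675, 0.373, -0.002]), (0.5, [0.627, 0.137, 0.102])]
mallet [(0.66, [0.675, -0.4, -0.001])]
81.45
```

View pics/end.png

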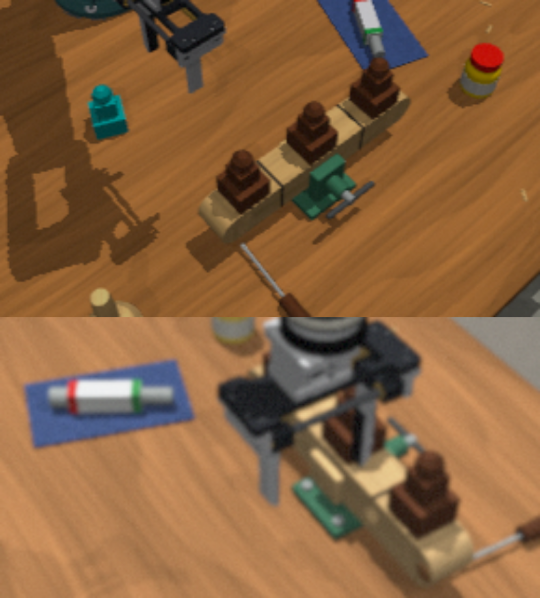

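All three finials are seated upright on the rail (crop pixels (243,182), (312,130), (375,88)). The gauge lies on the mat at (100,397), and the gripper is open and clear. Handing in.

```bash
python3 -c "
from bench import robot
print(robot.close_job())"
```

```text
the job is handed in; nothing more can be done
None
```

The job is handed in, with no verdict returned: both sockets were gauged go then no-go, left first, the gauge is back on its mat, and all three finials sit fully down on their own tenons.

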